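# Move the tool holders on at the tool-setting bench

## Task

Move the three tool holders on by one station each: the collet chuck from the tightening fixture onto the height-setting stand, the face mill from the height-setting stand into the place in the storage rack where the drill chuck is now, and the drill chuck into the tightening fixture. All three places are taken, so park one holder in the empty parking stand on the way; keep the holders upright, never laid down on the bench, and seat each fully, flange down on the rim. Leave the test bar in the rack undisturbed.

Things in the scene. Friction and masses are not known exactly. Their poses are not given: they have to be found in the camera images.
- collet_chuck: Collet chuck with end mill, in the tightening fixture at the start. Origin: centre of the flange's underside, z up, round about z. Below: taper 48 mm long, 32 mm across at top, 18 at its end. Above: flange 50 mm across, 16 high; slotted nut 40 mm across, 36 to 64 mm up (grip here); brass-coloured 10 mm end mill on top, tip 85 mm up. 0.3 to 0.6 kg.
- face_mill: Face mill, on the height-setting stand at the start. Origin: centre of the flange's underside, z up, round about z. Below: taper 48 mm long, 32 mm across at top, 18 at its end. Above: flange 50 mm across, 16 high; dark cutter body 50 mm across, 36 to 66 mm up (grip here), flat top at 70 mm with five small brass-coloured inserts. 0.4 to 0.75 kg.
- drill_chuck: Drill chuck, at the start in the rack place nearer the robot. Origin: centre of the flange's underside, z up, round about z. Below: taper 48 mm long, 32 mm across at top, 18 at its end. Above: flange 50 mm across, 16 high; dark ribbed barrel 42 mm across, 27 to 62 mm up (grip here), narrowing to three jaws, tips 85 mm up. 0.35 to 0.65 kg.
- test_bar: Test bar: same steel taper and flange with a plain smooth cylinder, 32 mm across, up to 82 mm above its origin (centre of the flange's underside). Stands in the rack's other place and stays there.
- tightening_fixture: Tightening fixture: grey cast pedestal on a 116 mm square foot, collar 76 mm across. Two drive dogs rise 5 mm above the rim, 31 mm from the centre on +y and -y; clamp lever below rim height on +x. Origin on the bench under the seat's centre, z up. Seat: upright bore 38 mm across, flat rim 70 mm above the bench; the taper hangs in it, flange on rim.
- height_stand: Height-setting stand: dark base 250 by 125 mm with a steel cup 60 mm across (the seat) and, 155 mm from it along the stand's own +x, a column 342 mm tall with carriage and dial gauge (nearest point 120 mm from the cup's axis). Origin on the bench under the seat's centre, z up. Seat: upright bore 38 mm across, flat rim 85 mm above the bench, 52 deep; the taper hangs in it, flange on rim.
- rack: Storage rack: grey plate 180 by 84 mm on steel strips, with two holes. The seat is the hole nearer the robot; the other, 90 mm from it along the rack's own +x, holds the test bar. Origin on the bench under the seat's centre, z up. Seat: upright bore 38 mm across, flat rim 60 mm above the bench, open below; the taper hangs in it, flange on rim.
- parking_stand: Parking stand: single black cup 62 mm across on a dark round foot 96 mm across; empty at the start. Origin on the bench under the seat's centre, z up. Seat: upright bore 38 mm across, flat rim 70 mm above the bench, 56 deep; the taper hangs in it, flange on rim.

How it is judged:
By the outcome, as a careful person would: the job done as asked, in the order asked, and still so for the second after the job is handed in, with the robot touching nothing.
It also fails if it takes over 128 s, if anything falls off the work surface, if the arm or the gripper's body presses on something with over 40 N, if the wrist force passes 120 N, or if a joint passes its speed limit or range.

## Robot

A 6-joint arm with a two-finger parallel gripper is mounted at the origin on the work surface. World frame = base frame: x ahead of the robot, y to its left, z up, the work surface at z = 0. Lengths are in m, angles in rad, forces in N, time in s.
With the tool pointing down it reaches from about 0.35 to 0.775 m from the base axis. Payload 5.5 kg.
Tool frame: the origin (TCP) lies at the very end of the fingers, on their centre line; the grasp point (between the pads) lies 19 mm behind it; x points along the fingers, y is the direction in which the jaws open and shut, and the axes are right-handed (so a half turn about x gives the same grasp; the last joint's range is limited). The gripper opens to 85 mm and grips with 20 to 120 N. Pads are 22 mm wide; open, the fingers measure 114 mm over their backs; the gripper's body (76 mm by 85 mm) begins 54 mm behind the grasp point. The pads swing forward as they close: fully open they stand 13 mm farther back than shut.
Start: joints at [-1.465, 0.313, 0.046, 1.304, 0, 1.431], TCP at [0.14, -0.558, 0.231] pointing down, gripper open.
Joint ranges: [-2.76, 2.76], [-0.86, 1.69], [-1.03, 1.26], [-2.2, 2.34], [-1.47, 1.5], [-3.14, 3.14]. Speed limits (rad/s): [2.57, 2.57, 3.14, 3.14, 3.14, 3.14].

## Interface

Orientations are given as a unit quaternion [w, x, y, z].
In Python, from workcell import env gives the robot as it stands.
- The arm moves only by the tool drive_tool, never from a script. Its argument "plan" is a list that holds one entry, the list of rows, each a list of 7 numbers: the shift along the tool's x, y, z in cm, then the turn, a rotation vector about the tool's x, y, z in degrees, then the opening, from 0 (shut) to 1 (fully open). In form: [[[tx, ty, tz, wx, wy, wz, fingers], ...]]. A call has exactly 5 rows; each row shifts and turns the commanded pose from where the row before left it, along the tool's axes as they then stand; what a row does not reach is not made up. A row lasts 1/12 s, in which the tool goes at most 41.7 mm and 7.16 degrees, less where a joint would pass 70% of its speed; a pose out of reach is approached as far as the arm can. A call with a gripper value outside its range is refused whole. The fingers move at their own pace and stop on an object; "squeeze" is the grip in N (left out, the last holds). Time passes only in rows, so rows that do not move let the fingers close, or fill a call up. It gives the time, the measured TCP pose, the force and the opening at its end, in the units of the state.
- env.get_state(): the state, without advancing time (a new reading comes with each control period).
- env.read_camera(name): name is "scene" or "top" or "wrist"; returns the picture (400x640x3 uint8, red, green, blue); there is no depth.
- env.camera_model(name): a dict with "camera_matrix" (3x3 intrinsics, pixels), "camera_from_world" (4x4, takes a point from world to camera coordinates); the wrist camera has in their place "T_tool_cam" (4x4, takes a point from camera to tool coordinates, whose origin is the TCP and whose axes are the tool frame's). Camera axes: x right, y down, z forward; pixel columns grow to the right and rows downward; lengths in m; the calibration is good to about 2 mm. A picture is of the moment at which its call begins: read the wrist's pose just before it. camera_model takes no time and is no camera call.
- env.hand_in(): hands the job in, once; it reports no verdict.
The state is a dict: "clock": time; "joint_pos": joint angles; "qvel": joint speeds; "tau": joint torques, N m; "tcp_pos": TCP position; "orientation": TCP orientation; "wrist_force": force on the tool from outside, world axes, zero at the start; "ft_torque": the same for the moment, N m; "finger_gap": finger opening in m.
Only numpy, scipy, OpenCV 4.12 (cv2) and the standard library are available. Lean on these libraries where they do the work, as an engineer would, in place of code of your own. Each camera call takes 0.05 s, during which the arm holds its last target.

## Working session

There is one attempt and no reset: what is moved stays moved. The work goes in short steps, Python scripts to look and compute and a tool call to move; the robot and the scene stay as the last step left them, time stands still between calls to the robot, and variables do not carry over. Pictures are saved under pics/ and viewed, and the job is handed in when it is done.

Besides the shell and the picture viewer there is one more tool, called after "Request:" as name([rows], argument=value, ...), one row to a line, values as JSON. drive_tool: Moves the arm, as the interface text tells. Its arguments: {"type":"object","properties":{"plan":{"type":"array","items":{"type":"array","items":{"type":"array","items":{"type":"number"}}}},"squeeze":{"type":"number"}},"required":["plan"]}

```bash
ls -la; mkdir -p pics; python3 - <<'E'
from workcell import env
import cv2,numpy as np
np.set_printoptions(precision=4,suppress=True)
s=env.get_state();print({k:np.round(v,4) for k,v in s.items()})
for n in ["scene","top","wrist"]:
    im=env.read_camera(n);cv2.imwrite(f"pics/a_{n}.png",im[:,:,::-1])
    m=env.camera_model(n)
    for k,v in m.items():print(n,k,v)
E
```

```text
total 12
drwxr-xr-x  3 agent agent 4096 Dec  6 10:17 .
drwxr-xr-x 23 root  root  4096 Dec  6 10:17 ..
drwxr-xr-x  2 agent agent 4096 Dec  6 10:17 pics
{'clock': np.float64(0.0), 'joint_pos': array([-1.4646,  0.314 ,  0.045 ,  1.3036,  0.    ,  1.4312]), 'qvel': array([-0.0012,  0.0006,  0.0014, -0.0009,  0.0012,  0.0004]), 'tau': array([  0.0008, -48.0624,  29.8535,   0.0192,  -0.0002,  -0.    ]), 'tcp_pos': array([ 0.1399, -0.5572,  0.2304]), 'orientation': array([ 0.0861,  0.7018,  0.0873, -0.7018]), 'wrist_force': array([ 0.3612, -0.4116, -0.3328]), 'ft_torque': array([ 0.0166,  0.0446, -0.0316]), 'finger_gap': np.float64(0.085)}
scene camera_matrix [[414.4426   0.     320.8232]
 [  0.     414.4426 193.6414]
 [  0.       0.       1.    ]]
scene camera_from_world [[ 0.5917  0.8062 -0.0009 -0.3371]
 [ 0.5954 -0.4377 -0.6738 -0.2855]
 [-0.5436  0.3981 -0.7389  1.4075]
 [ 0.      0.      0.      1.    ]]
top camera_matrix [[470.4372   0.     315.028 ]
 [  0.     470.4372 196.3014]
 [  0.       0.       1.    ]]
top camera_from_world [[ 0.0226 -0.9997  0.0113 -0.024 ]
 [-0.9819 -0.0243 -0.1878  0.5641]
 [ 0.188  -0.0068 -0.9821  1.0221]
 [ 0.      0.      0.      1.    ]]
wrist camera_matrix [[289.1932   0.     318.3866]
 [  0.     289.1932 202.7149]
 [  0.       0.       1.    ]]
wrist T_tool_cam [[-0.0009 -0.3151  0.9491 -0.1439]
 [ 1.     -0.0015  0.0004 -0.0001]
 [ 0.0013  0.9491  0.3151 -0.0809]
 [ 0.      0.      0.      1.    ]]
```

View pics/a_scene.png

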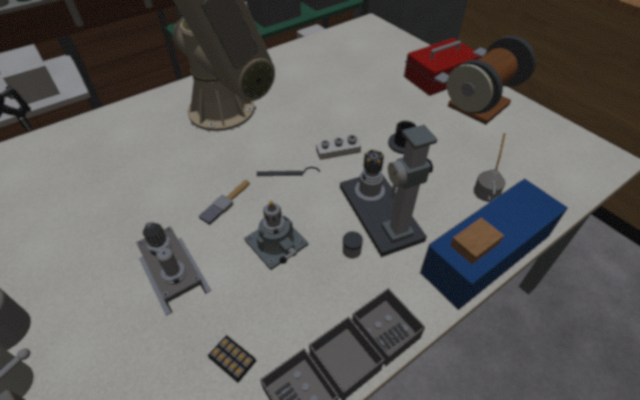

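View pics/a_top.png

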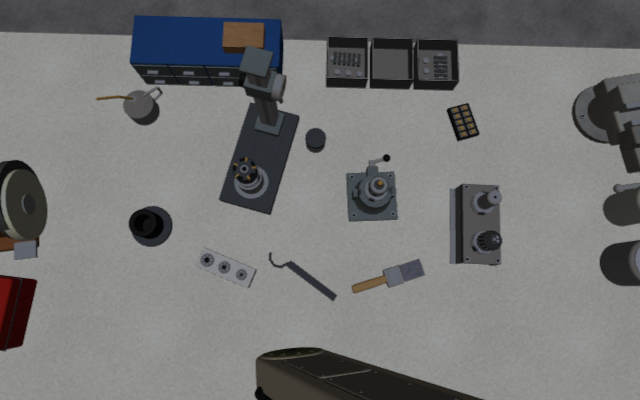

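View pics/a_wrist.png

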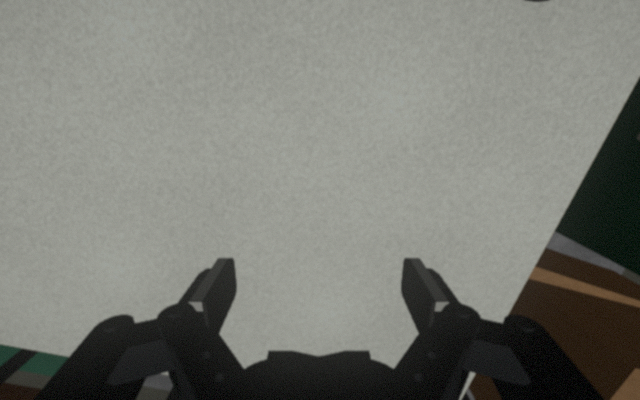

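Top view: fixture with collet chuck near (372,195), stand cup with face mill near (248,178), rack with drill chuck (488,242) and test bar (487,198), empty parking cup near (148,225). I'll zoom in for detail.

```bash
python3 - <<'E'
import cv2,numpy as np
t=cv2.imread("pics/a_top.png");s=cv2.imread("pics/a_scene.png")
def crop(im,x,y,w,h,k):return cv2.resize(im[y:y+h,x:x+w],None,fx=k,fy=k,interpolation=cv2.INTER_CUBIC)
a=np.hstack([crop(t,210,130,100,100,4),crop(t,325,145,100,100,4)])
b=np.hstack([crop(t,440,170,100,75+25,4)[:,:],crop(t,105,180,100,100,4)])
out=np.vstack([a,b])[:,:]
cv2.imwrite("pics/b.png",cv2.resize(out,(600,600)))
a=np.hstack([crop(s,330,110,100,100,4),crop(s,230,180,100,100,4)])
b=np.hstack([crop(s,120,205,100,100,4),crop(s,360,100,100,100,4)])
cv2.imwrite("pics/c.png",cv2.resize(np.vstack([a,b]),(600,600)))
E
```

```text
(no output)
```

View pics/b.png

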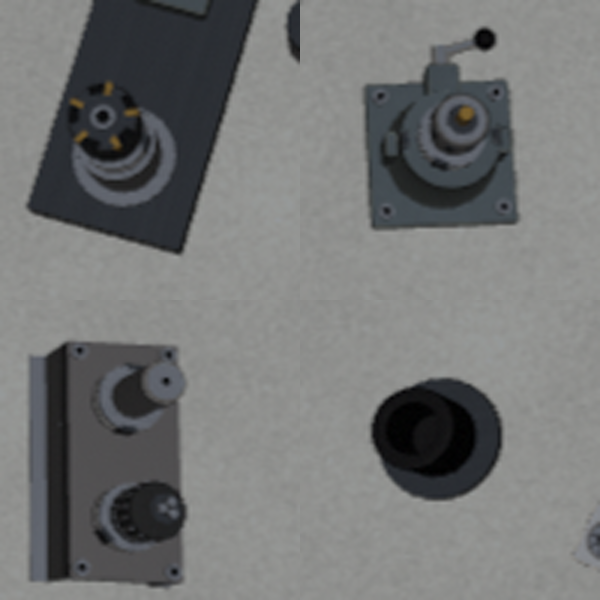

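View pics/c.png

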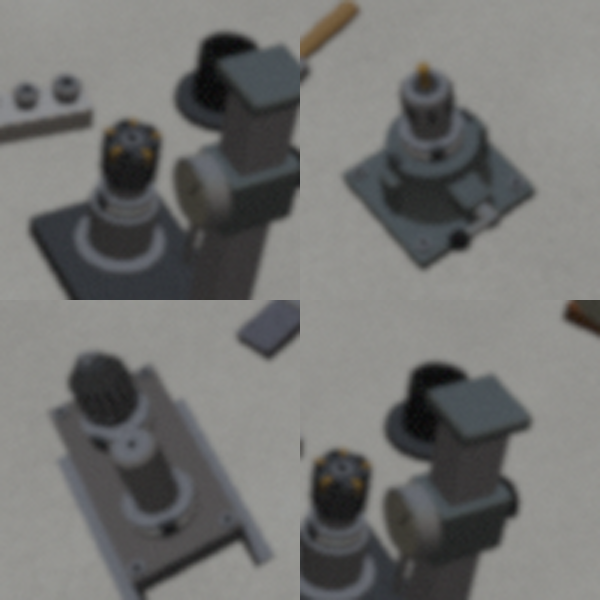

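```bash
cat > h.py <<'E'
import cv2,numpy as np
from scipy.spatial.transform import Rotation as R
from workcell import env
np.set_printoptions(precision=4,suppress=True)
def tool():
    s=env.get_state();q=s['orientation'];T=np.eye(4);T[:3,:3]=R.from_quat([q[1],q[2],q[3],q[0]]).as_matrix();T[:3,3]=s['tcp_pos'];return T
def shot(n,f=None):
    T=tool();im=env.read_camera(n)[:,:,::-1].copy();m=env.camera_model(n)
    W=T@m['T_tool_cam'] if n=='wrist' else np.linalg.inv(m['camera_from_world'])
    if f:
        cv2.imwrite(f"pics/{f}.png",im);np.save(f"pics/{f}.npy",W)
    return im,m['camera_matrix'],W
def ray(K,W,uv):
    d=W[:3,:3]@np.linalg.inv(K)@[uv[0],uv[1],1];return W[:3,3],d/np.linalg.norm(d)
def plane(K,W,uv,z):
    o,d=ray(K,W,uv);return o+d*(z-o[2])/d[2]
def tri(r1,r2):
    A=np.zeros((3,3));b=np.zeros(3)
    for o,d in(r1,r2):
        P=np.eye(3)-np.outer(d,d);A+=P;b+=P@o
    p=np.linalg.solve(A,b)
    g=max(np.linalg.norm((np.eye(3)-np.outer(d,d))@(p-o)) for o,d in(r1,r2))
    return p,g
def proj(K,W,p):
    c=np.linalg.inv(W)@np.append(p,1);c=K@c[:3];return c[:2]/c[2]
def say():
    s=env.get_state();T=tool()
    print('t',s['clock'],'tcp',s['tcp_pos'],'gap',s['finger_gap'],'F',s['wrist_force'],'axes\n',T[:3,:3])
E
python3 - <<'E'
from h import *
say()
ms={n:env.camera_model(n) for n in('top','scene')}
K={n:ms[n]['camera_matrix'] for n in ms};W={n:np.linalg.inv(ms[n]['camera_from_world']) for n in ms}
pts={'face':((244.3,168.7),(374,155),.155),'collet':((380.3,183),(271.3,202.7),.155),'drill':((496,239.7),(151,224),.145),'bar':((495,197),(164.7,252.7),.142),'park':((142.3,223.3),(405,125),.07)}
for k,(a,b,z) in pts.items():
    p,g=tri(ray(K['top'],W['top'],a),ray(K['scene'],W['scene'],b))
    print(k,'tri',p,'gap',g,'plane',plane(K['top'],W['top'],a,z),plane(K['scene'],W['scene'],b,z),np.hypot(*p[:2]))
t=cv2.imread('pics/a_top.png')
h=cv2.cvtColor(t,cv2.COLOR_BGR2HSV)
m=cv2.inRange(h,(12,110,90),(30,255,255));n,l,st,c=cv2.connectedComponentsWithStats(m)
for i in range(1,n):
    if 150<c[i][1]<210 and st[i][4]>3:print(c[i],st[i][4])
# stand base corners (top of b.png)
for uv in [((28/3+210),(209/3+130)),((182/3+210),(254/3+130)),(258/3+210,130)]:print('base',plane(K['top'],W['top'],uv,.02))
# fixture foot
for u,v in [(364,84),(510,79),(518,220),(373,228)]:print('foot',plane(K['top'],W['top'],(325+(u-300)/3,145+v/3),.015))
for u,v in [(391,147),(503,138)]:print('dogs',plane(K['top'],W['top'],(325+(u-300)/3,145+v/3),.075))
E
```

```text
t 0.15 tcp [ 0.1398 -0.5573  0.2306] gap 0.08539691235648184 F [-0.2861 -0.691  -0.2498] axes
 [[-0.0002  0.2433 -0.97  ]
 [ 0.0014 -0.97   -0.2433]
 [-1.     -0.0014 -0.0002]]
face tri [0.6001 0.1394 0.1569] gap 0.0008705303794178072 plane [0.6    0.1389 0.155 ] [0.5989 0.1418 0.155 ] 0.6160365981539364
collet tri [ 0.5781 -0.1446  0.1509] gap 0.0013322633318148909 plane [ 0.5766 -0.1451  0.155 ] [ 0.5821 -0.145   0.155 ] 0.5959361175575094
drill tri [ 0.4666 -0.384   0.1405] gap 0.0028745190827397264 plane [ 0.4651 -0.385   0.145 ] [ 0.4727 -0.3817  0.145 ] 0.6042509328366958
bar tri [ 0.5562 -0.3877  0.1404] gap 0.0015409907052067538 plane [ 0.5554 -0.3886  0.142 ] [ 0.5585 -0.3864  0.142 ] 0.6780153273064786
park tri [0.4904 0.3697 0.0729] gap 0.000283262204001178 plane [0.4909 0.371  0.07  ] [0.4879 0.3723 0.07  ] 0.6141087575158298
[245.5 159. ] 6
[235. 164.] 5
[253.5 167. ] 4
[236.5 175. ] 6
[248. 177.] 7
[380.  182.5] 16
base [0.5573 0.2138 0.02  ]
base [0.5246 0.0919 0.02  ]
base [0.7333 0.0389 0.02  ]
foot [ 0.6305 -0.0846  0.015 ]
foot [ 0.6376 -0.2014  0.015 ]
foot [ 0.5239 -0.2066  0.015 ]
foot [ 0.5148 -0.0928  0.015 ]
dogs [ 0.5679 -0.1008  0.075 ]
dogs [ 0.5768 -0.1848  0.075 ]
```

Request:
drive_tool([
  [[-0.6, 0, 0, -7, 0, 0, 1], [-0.6, 0, 0, -7, 0, 0, 1], [-0.6, 0, 0, -7, 0, 0, 1], [-0.6, 0, 0, -7, 0, 0, 1], [-0.6, 0, 0, -7, 0, 0, 1]],
])

```text
clock: 0.57
tcp_pos: [0.1399, -0.5575, 0.2612]
orientation: [0.295, 0.642, 0.296, -0.642]
wrist_force: [-0.4, -0.0, 0.2]
finger_gap: 0.0854
```

Request:
drive_tool([
  [[0, 0, 0, -7, 0, 0, 1], [0, 0, 0, -7, 0, 0, 1], [0, 0, 0, -7, 0, 0, 1], [0, 0, 0, -7, 0, 0, 1], [0, 0, 0, -7, 0, 0, 1]],
])

```text
clock: 0.98
tcp_pos: [0.1399, -0.5575, 0.2609]
orientation: [0.475, 0.524, 0.475, -0.524]
wrist_force: [1.0, 1.0, 0.3]
finger_gap: 0.0854
```

Request:
drive_tool([
  [[0, 0, 0, -7, 0, 0, 1], [0, 0, 0, -7, 0, 0, 1], [0, 0, 0, -7, 0, 0, 1], [0, 0, 0, -7, 0, 0, 1], [0, 0, 0, -7, 0, 0, 1]],
])

```text
clock: 1.4
tcp_pos: [0.1399, -0.5575, 0.2609]
orientation: [0.61, 0.357, 0.611, -0.356]
wrist_force: [0.4, -0.5, 0.5]
finger_gap: 0.0853
```

Request:
drive_tool([
  [[0, 0, 0, -7, 0, 0, 1], [0, 0, 0, -7, 0, 0, 1], [0, 0, 0, -7, 0, 0, 1], [0, 0, 0, -7, 0, 0, 1], [0, 0, 0, -7, 0, 0, 1]],
])

```text
clock: 1.82
tcp_pos: [0.1399, -0.5575, 0.2609]
orientation: [0.689, 0.157, 0.69, -0.156]
wrist_force: [-0.1, 1.1, -0.2]
finger_gap: 0.0854
```

Request:
drive_tool([
  [[0, 0, 0, -7, 0, 0, 1], [0, 0, 0, -7, 0, 0, 1], [0, 0, 0, -7, 0, 0, 1], [0, 0, 0, -4.9, 0, 0, 1], [0, 0, 0, 0, 0, 0, 1]],
])

```text
clock: 2.23
tcp_pos: [0.1399, -0.5576, 0.261]
orientation: [0.707, -0.0, 0.707, 0.001]
wrist_force: [-0.0, -0.1, -0.1]
finger_gap: 0.0853
```

```bash
python3 -c "
from h import *
say();print(env.get_state()['joint_pos'])"
```

```text
t 2.2333 tcp [ 0.1399 -0.5576  0.261 ] gap 0.0853355064960572 F [-0.0139 -0.0849 -0.064 ] axes
 [[-0.0001 -0.0018  1.    ]
 [ 0.0007  1.      0.0018]
 [-1.      0.0007 -0.0001]]
[-1.4646  0.3078  0.1107  1.3744 -0.     -1.4663]
```

Request:
drive_tool([
  [[-0.2, 1.7, 3.2, 0, 0, 0, 1], [-0.2, 1.7, 3.2, 0, 0, 0, 1], [-0.2, 1.7, 3.2, 0, 0, 0, 1], [-0.2, 1.7, 3.2, 0, 0, 0, 1], [-0.2, 1.7, 3.2, 0, 0, 0, 1]],
])

```text
clock: 2.65
tcp_pos: [0.301, -0.4718, 0.2712]
orientation: [0.707, 0.001, 0.707, -0.001]
wrist_force: [0.6, -0.1, 0.7]
finger_gap: 0.0856
```

Request:
drive_tool([
  [[0, 2, 3.3, 0, 0, 0, 1], [0, 2, 3.3, 0, 0, 0, 1], [0, 2, 3.3, 0, 0, 0, 1], [0, 2, 3.3, 0, 0, 0, 1], [0, 0, 0, 0, 0, 0, 1]],
])

```text
clock: 3.07
tcp_pos: [0.4368, -0.3889, 0.2709]
orientation: [0.708, -0.001, 0.706, 0.002]
wrist_force: [-1.4, 0.0, -0.1]
finger_gap: 0.085
```

```bash
python3 -c "
from h import *
say()
for n in('wrist','top','scene'): shot(n,'d_'+n)"
```

```text
t 3.0667 tcp [ 0.4368 -0.3889  0.2709] gap 0.08501994657810316 F [-1.4282  0.0256 -0.06  ] axes
 [[ 0.0019 -0.0039  1.    ]
 [ 0.0016  1.      0.0039]
 [-1.      0.0016  0.0019]]
```

View pics/d_wrist.png

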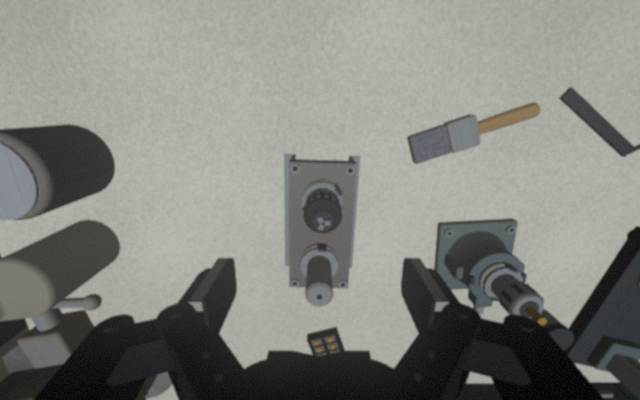

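```bash
python3 - <<'E'
import cv2
t=cv2.imread("pics/d_wrist.png")
cv2.imwrite("pics/d_z.png",cv2.resize(t[150:310,270:380],None,fx=5,fy=5,interpolation=cv2.INTER_CUBIC)[:600*5//5+200][:800])
E
python3 - <<'E'
import cv2
t=cv2.imread("pics/d_wrist.png")
cv2.imwrite("pics/d_z2.png",cv2.resize(t[150:270,270:380],None,fx=5,fy=5,interpolation=cv2.INTER_CUBIC))
E
```

```text
(no output)
```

View pics/d_z2.png

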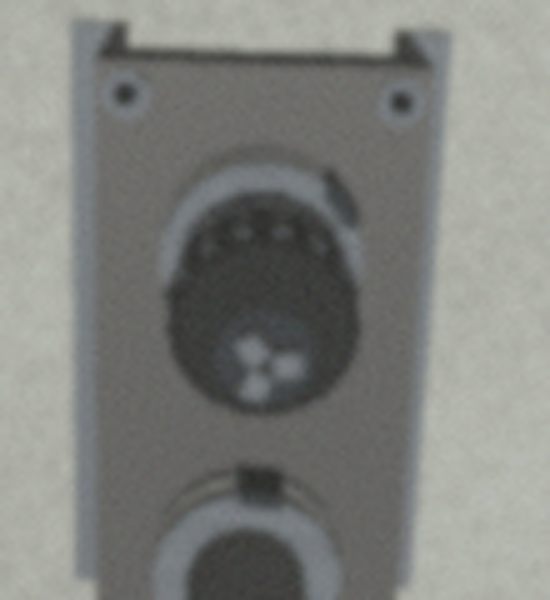

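```bash
python3 - <<'E'
from h import *
m=env.camera_model('wrist');K=m['camera_matrix'];W=np.load('pics/d_wrist.npy')
print('tips',plane(K,W,(323.6,223.4),.145))
mt=env.camera_model('top');Wt=np.linalg.inv(mt['camera_from_world'])
print('tri',tri(ray(K,W,(323.6,223.4)),ray(mt['camera_matrix'],Wt,(496,239.7))))
# flange: outer left/right edges, width check at z=.076
for u,v in [(160,255),(360,255),(258,148)]:
    print('flange',plane(K,W,(270+u/5,150+v/5),.076))
for u,v in [(125,94),(401,102)]:
    print('screws',plane(K,W,(270+u/5,150+v/5),.06))
E
```

```text
tips [ 0.4676 -0.3835  0.145 ]
tri (array([ 0.465 , -0.3834,  0.1501]), np.float64(0.0005154752645876772))
flange [ 0.4665 -0.4089  0.076 ]
flange [ 0.4664 -0.3596  0.076 ]
flange [ 0.4394 -0.3849  0.076 ]
screws [ 0.4296 -0.4179  0.06  ]
screws [ 0.4315 -0.3492  0.06  ]
```

Jaw tips show at wrist pixel (323.6,223.4). Flange width reads 49 mm (50 expected), and the tip height triangulates to 0.140–0.150 against 0.145. The drill chuck is at about (0.466,-0.384). Now descending.

Request:
drive_tool([
  [[1, 0.3, 1.5, 0, 0, 0, 1], [2, 0.2, 1.4, 0, 0, 0, 1], [3, 0, 0, 0, 0, 0, 1], [3, 0, 0, 0, 0, 0, 1], [0, 0, 0, 0, 0, 0, 1]],
])

```text
clock: 3.63
tcp_pos: [0.4577, -0.3857, 0.1743]
orientation: [0.704, 0.004, 0.71, 0.002]
wrist_force: [-1.6, 0.9, -1.1]
finger_gap: 0.085
```

```bash
python3 -c "
from h import *
say()
shot('wrist','e_wrist')"
```

```text
t 3.6333 tcp [ 0.4577 -0.3857  0.1743] gap 0.0850142407309583 F [-1.6388  0.877  -1.0981] axes
 [[-0.0075  0.0031  1.    ]
 [ 0.0082  1.     -0.0031]
 [-0.9999  0.0082 -0.0075]]
```

View pics/e_wrist.png

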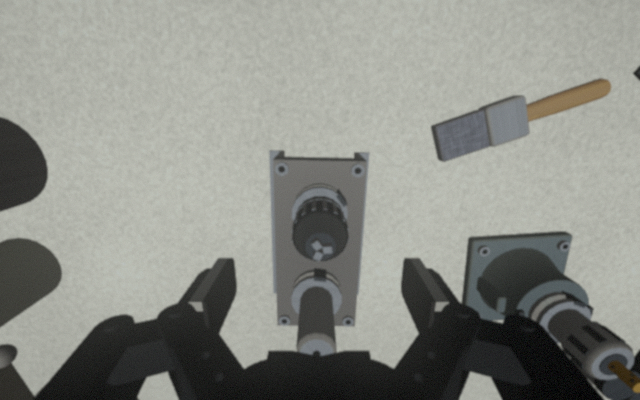

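Request:
drive_tool([
  [[0, 0, 0, 0, 0, 0, 1], [0, 0, 0, 0, 0, 0, 1], [0, 0, 0, 0, 0, 0, 1], [0, 0, 0, 0, 0, 0, 1], [0, 0, 0, 0, 0, 0, 1]],
])

```text
clock: 4.1
tcp_pos: [0.4614, -0.3885, 0.1828]
orientation: [0.708, -0.0, 0.707, -0.001]
wrist_force: [-0.2, -0.0, -0.2]
finger_gap: 0.0858
```

```bash
python3 -c "
from h import *
say()
m=env.camera_model('wrist');K=m['camera_matrix'];W=np.load('pics/e_wrist.npy')
print(plane(K,W,(319.5,250),.145))
"
```

```text
t 4.1 tcp [ 0.4614 -0.3885  0.1828] gap 0.08579336011156913 F [-0.2427 -0.0189 -0.2371] axes
 [[ 0.0017  0.0006  1.    ]
 [-0.0019  1.     -0.0006]
 [-1.     -0.0019  0.0017]]
[ 0.4672 -0.3849  0.145 ]
```

Request:
drive_tool([
  [[1, 0.2, 0.3, 0, 0, 0, 1], [1.5, 0.25, 0.2, 0, 0, 0, 1], [1.5, 0, 0, 0, 0, 0, 1], [0, 0, 0, 0, 0, 0, 1], [0, 0, 0, 0, 0, 0, 1]],
])

```text
clock: 4.52
tcp_pos: [0.4655, -0.3825, 0.1402]
orientation: [0.707, 0.001, 0.708, 0.001]
wrist_force: [-1.3, -1.1, 0.1]
finger_gap: 0.0855
```

Request:
drive_tool([
  [[0, 0, 0, 0, 0, 0, 1], [0, 0, 0, 0, 0, 0, 1], [0, 0, 0, 0, 0, 0, 1], [0, 0, 0, 0, 0, 0, 1], [0, 0, 0, 0, 0, 0, 1]],
])

```text
clock: 4.93
tcp_pos: [0.4662, -0.3837, 0.1419]
orientation: [0.707, -0.0, 0.707, -0.0]
wrist_force: [0.2, 0.1, -0.7]
finger_gap: 0.0856
```

```bash
python3 -c "
from h import *
say()
shot('wrist','f_wrist')"
```

```text
t 4.9333 tcp [ 0.4662 -0.3837  0.1419] gap 0.08561111763570871 F [ 0.2479  0.0727 -0.7034] axes
 [[ 0.0007  0.0004  1.    ]
 [-0.0008  1.     -0.0004]
 [-1.     -0.0008  0.0007]]
```

View pics/f_wrist.png

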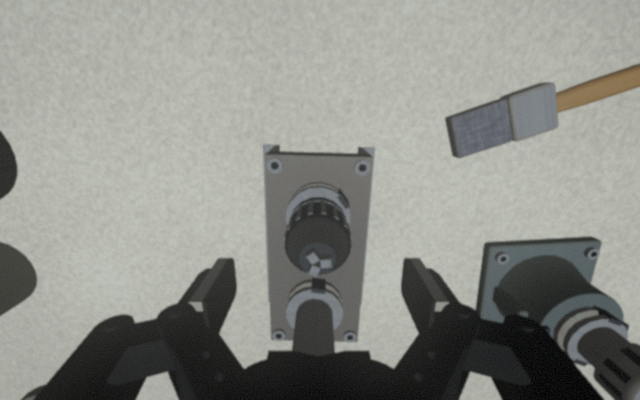

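Request:
drive_tool([
  [[1.2, 0, 0, 0, 0, 0, 1], [1.2, 0, 0, 0, 0, 0, 1], [1.2, 0, 0, 0, 0, 0, 1], [1.2, 0, 0, 0, 0, 0, 1], [0.6, 0, 0, 0, 0, 0, 1]],
])

```text
clock: 5.4
tcp_pos: [0.4654, -0.3828, 0.0859]
orientation: [0.707, 0.001, 0.708, 0.0]
wrist_force: [-1.0, 0.0, -0.1]
finger_gap: 0.0854
```

Request:
drive_tool([
  [[0, 0, 0, 0, 0, 0, 1], [0, 0, 0, 0, 0, 0, 1], [0, 0, 0, 0, 0, 0, 0.6], [0, 0, 0, 0, 0, 0, 0.4], [0, 0, 0, 0, 0, 0, 0.2]],
], squeeze=80)

```text
clock: 5.82
tcp_pos: [0.4663, -0.3838, 0.0882]
orientation: [0.707, -0.0, 0.707, -0.001]
wrist_force: [0.5, 1.0, -0.0]
finger_gap: 0.0514
```

Request:
drive_tool([
  [[0, 0, 0, 0, 0, 0, 0.1], [0, 0, 0, 0, 0, 0, 0], [0, 0, 0, 0, 0, 0, 0], [0, 0, 0, 0, 0, 0, 0], [0, 0, 0, 0, 0, 0, 0]],
])

```text
clock: 6.23
tcp_pos: [0.4663, -0.384, 0.0883]
orientation: [0.708, -0.0, 0.707, -0.001]
wrist_force: [-0.4, -1.1, 6.3]
finger_gap: 0.0402
```

```bash
python3 -c "
from h import *
say()
shot('wrist','g_wrist')"
```

```text
t 6.2333 tcp [ 0.4663 -0.384   0.0883] gap 0.040192936536564215 F [-0.3981 -1.0693  6.3153] axes
 [[ 0.0011  0.0004  1.    ]
 [-0.0016  1.     -0.0004]
 [-1.     -0.0016  0.0011]]
```

View pics/g_wrist.png

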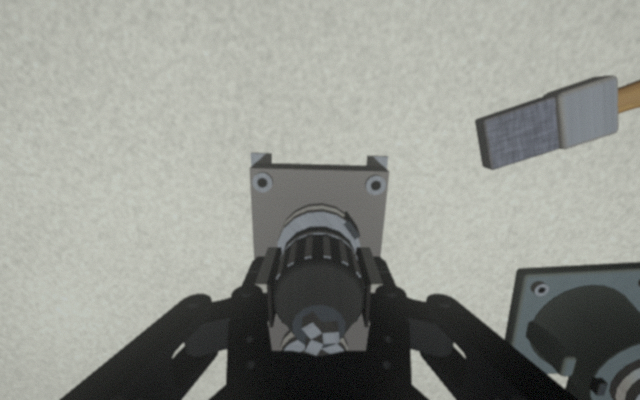

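Gripped: gap 40 mm, with the pads on the ribbed barrel. Lifting.

Request:
drive_tool([
  [[-1, 0, 0, 0, 0, 0, 0], [-2, 0, 0, 0, 0, 0, 0], [-2.5, 0, 0, 0, 0, 0, 0], [-2.5, 0, 0, 0, 0, 0, 0], [-2, 0, 0, 0, 0, 0, 0]],
])

```text
clock: 6.7
tcp_pos: [0.4655, -0.3827, 0.1882]
orientation: [0.707, 0.001, 0.707, 0.0]
wrist_force: [0.7, -1.2, -4.8]
finger_gap: 0.0405
```

Request:
drive_tool([
  [[-2, 0, 0, 0, 0, 0, 0], [-1, 1, 0, 0, 0, 0, 0], [0, 2, 0, 0, 0, 0, 0], [0, 3, 0, 0, 0, 0, 0], [0, 3, 0, 0, 0, 0, 0]],
])

```text
clock: 7.12
tcp_pos: [0.4651, -0.2916, 0.2162]
orientation: [0.707, 0.001, 0.708, 0.0]
wrist_force: [0.9, 0.8, -6.0]
finger_gap: 0.0406
```

```bash
python3 -c "
from h import *
say()
shot('wrist','h_wrist')"
```

```text
t 7.1167 tcp [ 0.4651 -0.2916  0.2162] gap 0.040573231163521774 F [ 0.945   0.8372 -6.0483] axes
 [[-0.0016  0.0017  1.    ]
 [ 0.002   1.     -0.0017]
 [-1.      0.002  -0.0016]]
```

View pics/h_wrist.png

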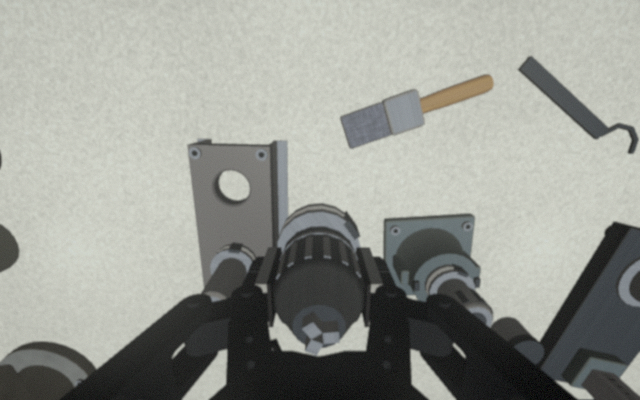

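Request:
drive_tool([
  [[0, 3.2, 0, 0, 0, 0, 0], [0, 3.2, 0, 0, 0, 0, 0], [0, 3.2, 0, 0, 0, 0, 0], [0, 3.2, 0, 0, 0, 0, 0], [0, 3.2, 0, 0, 0, 0, 0]],
])

```text
clock: 7.58
tcp_pos: [0.4646, -0.1309, 0.2163]
orientation: [0.706, 0.001, 0.708, 0.0]
wrist_force: [0.2, 0.5, -5.3]
finger_gap: 0.0404
```

Request:
drive_tool([
  [[0, 3.2, 0, 0, 0, 0, 0], [0, 3.2, 0, 0, 0, 0, 0], [0, 3.2, 0, 0, 0, 0, 0], [0, 3.2, 0, 0, 0, 0, 0], [0, 3.2, 0, 0, 0, 0, 0]],
])

```text
clock: 8.0
tcp_pos: [0.4644, 0.0288, 0.2164]
orientation: [0.706, 0.0, 0.708, 0.0]
wrist_force: [0.5, -0.1, -5.9]
finger_gap: 0.0403
```

Request:
drive_tool([
  [[0, 3.2, 0, 0, 0, 0, 0], [0, 3.2, 0, 0, 0, 0, 0], [0, 3, 0, 0, 0, 0, 0], [0, 2.5, 0, 0, 0, 0, 0], [0, 2, 0, 0, 0, 0, 0]],
])

```text
clock: 8.42
tcp_pos: [0.4643, 0.168, 0.2163]
orientation: [0.706, -0.001, 0.708, 0.001]
wrist_force: [-0.7, -1.0, -5.2]
finger_gap: 0.0406
```

Request:
drive_tool([
  [[0, 1.5, 0, 0, 0, 0, 0], [0, 1, 0, 0, 0, 0, 0], [0, 0.5, 0, 0, 0, 0, 0], [0, 0, 0, 0, 0, 0, 0], [0, 0, 0, 0, 0, 0, 0]],
])

```text
clock: 8.83
tcp_pos: [0.4657, 0.1952, 0.2169]
orientation: [0.707, -0.0, 0.707, -0.0]
wrist_force: [-0.0, -0.2, -5.5]
finger_gap: 0.0403
```

```bash
python3 -c "
from h import *
say()
shot('wrist','i_wrist')
shot('top','i_top')
m=env.camera_model('wrist');K=m['camera_matrix'];W=np.load('pics/h_wrist.npy')
print('rackhole',plane(K,W,(233.5,186),.06))
"
```

```text
t 8.8333 tcp [0.4657 0.1952 0.2169] gap 0.0403326839065344 F [-0.0372 -0.2168 -5.5327] axes
 [[-0.001   0.0002  1.    ]
 [-0.0008  1.     -0.0002]
 [-1.     -0.0008 -0.001 ]]
rackhole [ 0.4643 -0.3826  0.06  ]
```

View pics/i_wrist.png

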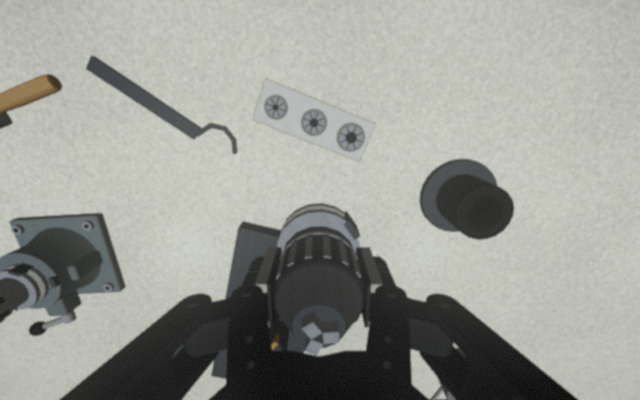

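View pics/i_top.png

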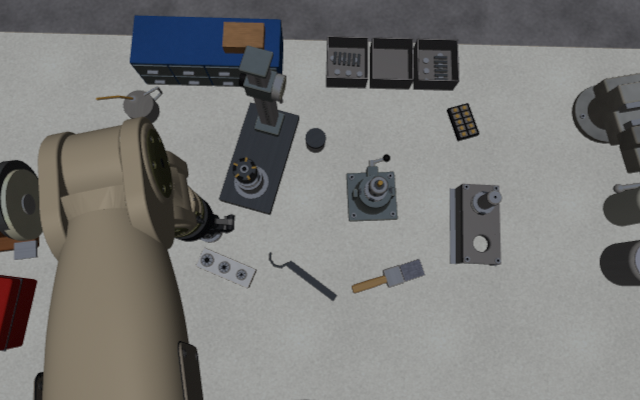

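```bash
python3 - <<'E'
from h import *
t=cv2.imread("pics/i_wrist.png");a=cv2.imread("pics/a_top.png")
g=lambda x:(255*(x/255.)**.5).astype('uint8')
c=np.hstack([cv2.resize(g(t[150:250,415:525]),None,fx=4,fy=4,interpolation=2),cv2.resize(g(a[195:255,120:185]),(440,400),interpolation=2)])
cv2.imwrite("pics/i_z.png",cv2.resize(c,(800,364)))
E
```

```text
(no output)
```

View pics/i_z.png

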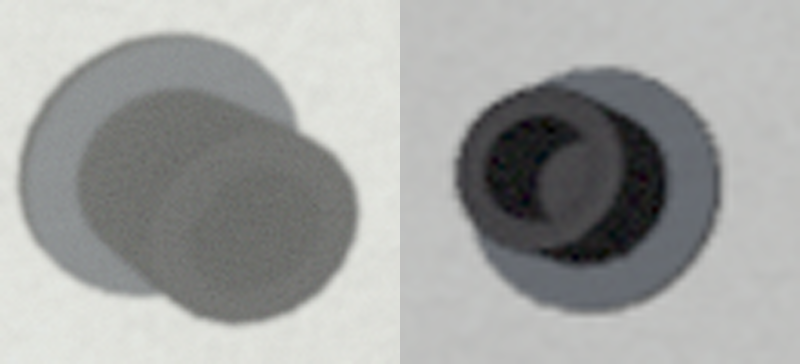

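```bash
python3 - <<'E'
from h import *
m=env.camera_model('wrist');K=m['camera_matrix'];W=np.load('pics/i_wrist.npy')
mt=env.camera_model('top');Wt=np.linalg.inv(mt['camera_from_world']);Kt=mt['camera_matrix']
a=(485.1,212.4);b=(142.75,222.8)
print(plane(K,W,a,.07),plane(Kt,Wt,b,.07),tri(ray(K,W,a),ray(Kt,Wt,b)))
# rim width checks
f=lambda u,v:(415+u/3.636,150+v/3.636)
print(np.linalg.norm(plane(K,W,f(152,227),.07)-plane(K,W,f(358,227),.07)))
# foot centre from wrist, top
print('foot',plane(K,W,f((20+296)/2,(32+296)/2),.012))
print('foot top',plane(Kt,Wt,(120+(597-400)/6.154,195+190/6.06),.012))
E
```

```text
[0.4922 0.3733 0.07  ] [0.4921 0.3701 0.07  ] (array([0.4905, 0.3686, 0.0763]), np.float64(0.0010550569604225609))
0.06058815166666186
foot [0.4904 0.3711 0.012 ]
foot top [0.4915 0.3686 0.012 ]
```

Request:
drive_tool([
  [[0, 2, 0.4, 0, 0, 0, 0], [0, 3, 0.5, 0, 0, 0, 0], [0, 3, 0.5, 0, 0, 0, 0], [0, 3, 0.5, 0, 0, 0, 0], [0, 3, 0.5, 0, 0, 0, 0]],
])

```text
clock: 9.35
tcp_pos: [0.4908, 0.3358, 0.2173]
orientation: [0.707, 0.001, 0.707, -0.001]
wrist_force: [0.1, 0.2, -4.6]
finger_gap: 0.0408
```

Request:
drive_tool([
  [[0, 2, 0.2, 0, 0, 0, 0], [0, 1, 0, 0, 0, 0, 0], [0, 0.6, 0, 0, 0, 0, 0], [0, 0, 0, 0, 0, 0, 0], [0, 0, 0, 0, 0, 0, 0]],
])

```text
clock: 9.77
tcp_pos: [0.4921, 0.3705, 0.2171]
orientation: [0.707, -0.0, 0.707, -0.001]
wrist_force: [-0.2, -0.2, -5.8]
finger_gap: 0.0403
```

```bash
python3 -c "
from h import *
say()
shot('wrist','j_wrist')
shot('scene','j_scene')
"
```

```text
t 9.7667 tcp [0.4921 0.3705 0.2171] gap 0.040294128047392 F [-0.2071 -0.2019 -5.8223] axes
 [[-0.0006  0.0011  1.    ]
 [-0.0012  1.     -0.0011]
 [-1.     -0.0012 -0.0006]]
```

View pics/j_wrist.png

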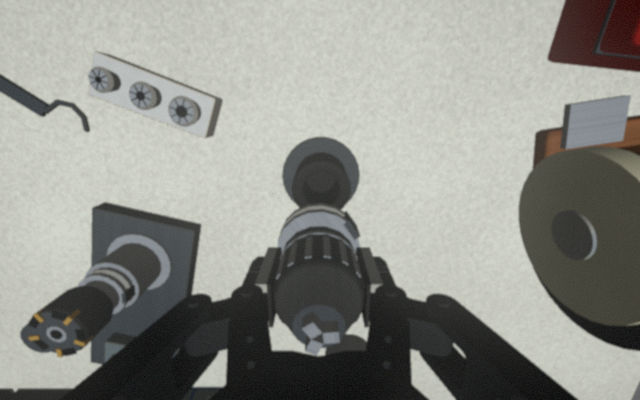

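View pics/j_scene.png

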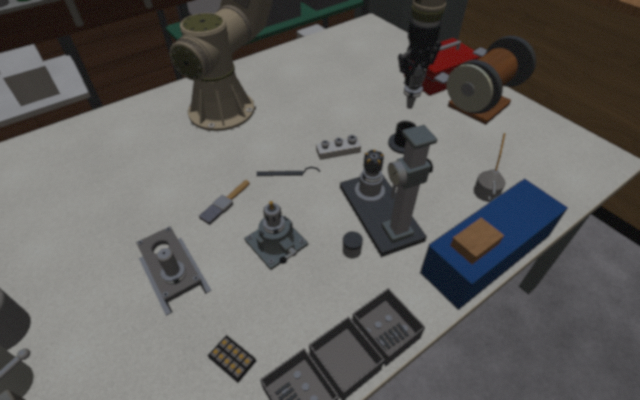

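```bash
python3 - <<'E'
from h import *
m=env.camera_model('wrist');K=m['camera_matrix'];W=np.load('pics/j_wrist.npy')
t=cv2.imread("pics/j_wrist.png");g=lambda x:(255*(x/255.)**.5).astype('uint8')
cv2.imwrite("pics/j_z.png",cv2.resize(g(t[130:260,260:380]),None,fx=4.5,fy=4.5,interpolation=2))
E
```

```text
(no output)
```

View pics/j_z.png

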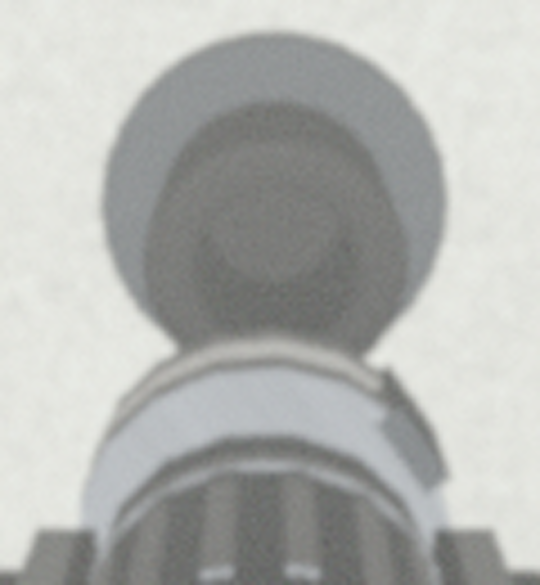

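```bash
python3 - <<'E'
from h import *
m=env.camera_model('wrist');K=m['camera_matrix'];W=np.load('pics/j_wrist.npy')
f=lambda u,v:(260+u/4.5,130+v/4.5)
print('rim inner edge', plane(K,W,f(276.5,140),.07)+[.031,0,0]); print('rim LR',plane(K,W,f(143,255),.07),plane(K,W,f(410,255),.07))
print('bore far', plane(K,W,f(274,172),.07)+[.019,0,0])
print('flange inner', plane(K,W,f(263.5,367),.2048)+[.025,0,0], 'lower',plane(K,W,f(263.5,340),.1888)+[.025,0,0]); print(plane(K,W,f(82,500),.2048),plane(K,W,f(445,500),.2048))
E
```

```text
rim inner edge [0.4943 0.3732 0.07  ]
rim LR [0.49   0.3424 0.07  ] [0.4901 0.4041 0.07  ]
bore far [0.4896 0.3727 0.07  ]
flange inner [0.4933 0.3705 0.2048] lower [0.4951 0.3705 0.1888]
[0.487  0.3464 0.2048] [0.4871 0.3945 0.2048]
```

Request:
drive_tool([
  [[0, 0.25, -0.15, 0, 0, 0, 0], [1.5, 0, 0, 0, 0, 0, 0], [2, 0, 0, 0, 0, 0, 0], [2, 0, 0, 0, 0, 0, 0], [1, 0, 0, 0, 0, 0, 0]],
])

```text
clock: 10.28
tcp_pos: [0.4896, 0.3729, 0.1501]
orientation: [0.706, -0.0, 0.708, -0.001]
wrist_force: [0.4, -0.6, -5.4]
finger_gap: 0.0402
```

Request:
drive_tool([
  [[0, 0, 0, 0, 0, 0, 0], [0, 0, 0, 0, 0, 0, 0], [0, 0, 0, 0, 0, 0, 0], [0, 0, 0, 0, 0, 0, 0], [0, 0, 0, 0, 0, 0, 0]],
])

```text
clock: 10.7
tcp_pos: [0.4915, 0.3745, 0.1537]
orientation: [0.708, 0.001, 0.706, 0.0]
wrist_force: [-1.0, 0.8, -5.4]
finger_gap: 0.0403
```

```bash
python3 - <<'E'
from h import *
say()
t,_,_=shot('wrist','k_wrist');g=lambda x:(255*(x/255.)**.5).astype('uint8')
cv2.imwrite("pics/k_z.png",cv2.resize(g(t[130:330,220:420]),None,fx=3,fy=3,interpolation=2))
E
```

```text
t 10.7 tcp [0.4915 0.3745 0.1537] gap 0.04033760341683503 F [-0.9801  0.7621 -5.4017] axes
 [[ 0.0022  0.0004  1.    ]
 [ 0.0012  1.     -0.0004]
 [-1.      0.0012  0.0022]]
```

View pics/k_z.png

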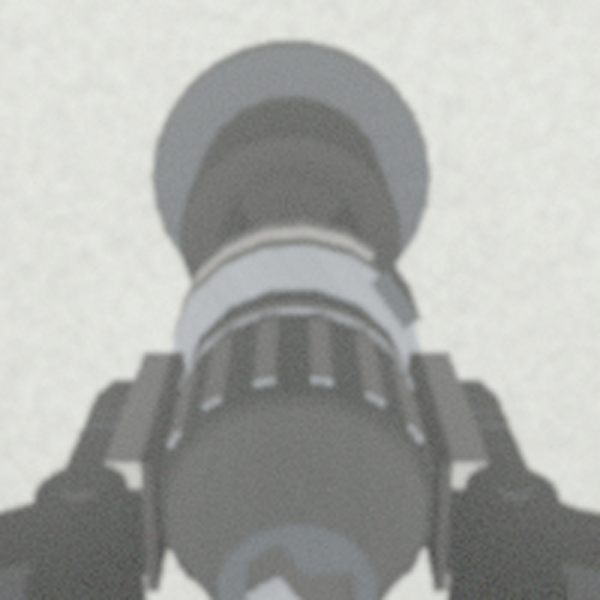

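Request:
drive_tool([
  [[0.8, -0.1, 0, 0, 0, 0, 0], [1, 0, 0, 0, 0, 0, 0], [1, 0, 0, 0, 0, 0, 0], [0.8, 0, 0, 0, 0, 0, 0], [0.5, 0, 0, 0, 0, 0, 0]],
])

```text
clock: 11.17
tcp_pos: [0.4896, 0.3725, 0.1089]
orientation: [0.706, -0.0, 0.708, -0.001]
wrist_force: [-0.6, -0.4, -5.2]
finger_gap: 0.0403
```

Request:
drive_tool([
  [[0.2, 0, 0, 0, 0, 0, 0], [0.2, 0, 0, 0, 0, 0, 0], [0, 0, 0, 0, 0, 0, 0], [0, 0, 0, 0, 0, 0, 0], [0, 0, 0, 0, 0, 0, 0]],
])

```text
clock: 11.58
tcp_pos: [0.4911, 0.3733, 0.1078]
orientation: [0.707, 0.0, 0.707, 0.0]
wrist_force: [0.4, 0.0, -4.2]
finger_gap: 0.0404
```

```bash
python3 - <<'E'
from h import *
say()
t,_,_=shot('wrist','l_wrist');g=lambda x:(255*(x/255.)**.5).astype('uint8')
cv2.imwrite("pics/l_z.png",cv2.resize(g(t[130:330,220:420]),None,fx=3,fy=3,interpolation=2))
E
```

```text
t 11.5833 tcp [0.4911 0.3733 0.1078] gap 0.040446845163900506 F [ 0.3688  0.0334 -4.2485] axes
 [[ 0.0009  0.0003  1.    ]
 [ 0.0004  1.     -0.0003]
 [-1.      0.0004  0.0009]]
```

View pics/l_z.png

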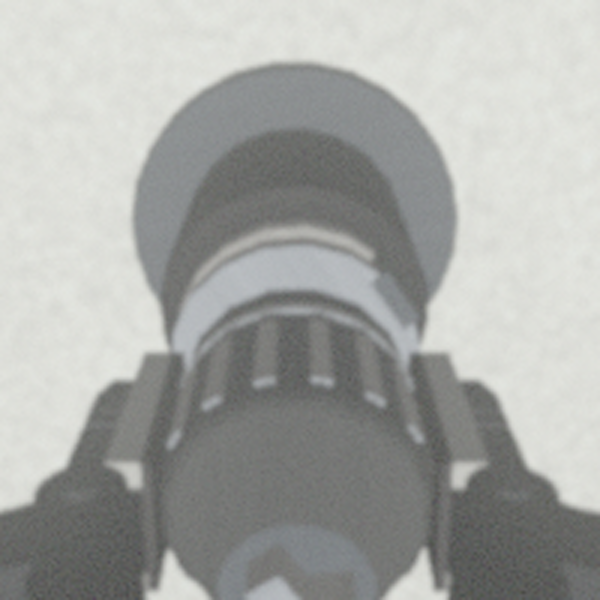

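Request:
drive_tool([
  [[0.2, 0, 0, 0, 0, 0, 0], [0.2, 0, 0, 0, 0, 0, 0], [0.2, 0, 0, 0, 0, 0, 0], [0.15, 0, 0, 0, 0, 0, 0], [0, 0, 0, 0, 0, 0, 0]],
])

```text
clock: 12.05
tcp_pos: [0.4904, 0.3729, 0.0992]
orientation: [0.707, -0.0, 0.707, -0.0]
wrist_force: [-0.2, 0.1, -5.6]
finger_gap: 0.0403
```

Request:
drive_tool([
  [[0.1, 0, 0, 0, 0, 0, 0], [0.1, 0, 0, 0, 0, 0, 0], [0, 0, 0, 0, 0, 0, 0], [0, 0, 0, 0, 0, 0, 0], [0, 0, 0, 0, 0, 0, 0]],
])

```text
clock: 12.47
tcp_pos: [0.4908, 0.3732, 0.0984]
orientation: [0.707, 0.0, 0.707, -0.0]
wrist_force: [-1.9, -2.7, 1.7]
finger_gap: 0.0404
```

Request:
drive_tool([
  [[0.05, 0, 0, 0, 0, 0, 0], [0, 0, 0, 0, 0, 0, 0.6], [0, 0, 0, 0, 0, 0, 0.8], [0, 0, 0, 0, 0, 0, 1], [0, 0, 0, 0, 0, 0, 1]],
])

```text
clock: 12.88
tcp_pos: [0.4911, 0.3734, 0.0974]
orientation: [0.707, 0.0, 0.707, 0.0]
wrist_force: [0.4, 0.8, 0.6]
finger_gap: 0.0843
```

Request:
drive_tool([
  [[0, 0, 0, 0, 0, 0, 1], [0, 0, 0, 0, 0, 0, 1], [0, 0, 0, 0, 0, 0, 1], [-1, 0, 0, 0, 0, 0, 1], [-2, 0, 0, 0, 0, 0, 1]],
])

```text
clock: 13.3
tcp_pos: [0.489, 0.3721, 0.1254]
orientation: [0.705, -0.001, 0.709, -0.001]
wrist_force: [-0.3, -0.1, 1.0]
finger_gap: 0.0852
```

Request:
drive_tool([
  [[-3, 0, 0, 0, 0, 0, 1], [-3, 0, 0, 0, 0, 0, 1], [-3, 0, 0, 0, 0, 0, 1], [-2, 0, 0, 0, 0, 0, 1], [0, 0, 0, 0, 0, 0, 1]],
])

```text
clock: 13.72
tcp_pos: [0.4928, 0.3744, 0.2438]
orientation: [0.71, 0.002, 0.704, 0.002]
wrist_force: [0.4, -0.3, 0.3]
finger_gap: 0.0851
```

```bash
python3 - <<'E'
from h import *
say()
shot('wrist','m_wrist')
E
```

```text
t 13.7167 tcp [0.4928 0.3744 0.2438] gap 0.08512404747553592 F [ 0.3967 -0.3305  0.2614] axes
 [[ 0.0083  0.0002  1.    ]
 [ 0.0046  1.     -0.0002]
 [-1.      0.0046  0.0083]]
```

View pics/m_wrist.png

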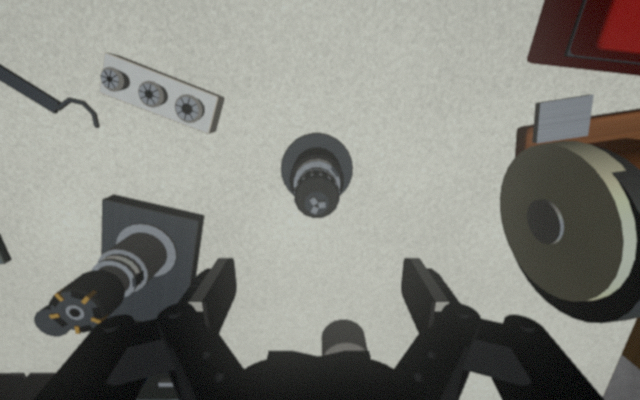

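Request:
drive_tool([
  [[0, -1.6, 0.6, 0, 0, 0, 1], [0, -3, 1.1, 0, 0, 0, 1], [0, -3, 1.1, 0, 0, 0, 1], [0, -3, 1.1, 0, 0, 0, 1], [0, -3, 1.1, 0, 0, 0, 1]],
])

```text
clock: 14.18
tcp_pos: [0.5402, 0.2358, 0.2361]
orientation: [0.706, -0.0, 0.708, -0.0]
wrist_force: [0.8, 1.0, 0.4]
finger_gap: 0.0856
```

Request:
drive_tool([
  [[0, -3, 1.1, 0, 0, 0, 1], [0, -3, 1.1, 0, 0, 0, 1], [0, -2, 1, 0, 0, 0, 1], [0, -1.3, 0.8, 0, 0, 0, 1], [0, -0.6, 0.6, 0, 0, 0, 1]],
])

```text
clock: 14.6
tcp_pos: [0.5869, 0.1362, 0.2364]
orientation: [0.707, 0.001, 0.708, -0.001]
wrist_force: [0.1, 0.4, -0.2]
finger_gap: 0.0858
```

Request:
drive_tool([
  [[0, 0, 0, 0, 0, 0, 1], [0, 0, 0, 0, 0, 0, 1], [0, 0, 0, 0, 0, 0, 1], [0, 0, 0, 0, 0, 0, 1], [0, 0, 0, 0, 0, 0, 1]],
])

```text
clock: 15.02
tcp_pos: [0.5861, 0.1393, 0.2373]
orientation: [0.707, -0.001, 0.707, 0.001]
wrist_force: [-0.4, 0.4, -0.2]
finger_gap: 0.0856
```

```bash
python3 - <<'E'
from h import *
say()
t,_,_=shot('wrist','n_wrist')
cv2.imwrite("pics/n_z.png",cv2.resize(t[150:350,220:420],None,fx=3,fy=3,interpolation=2))
E
```

```text
t 15.0167 tcp [0.5861 0.1393 0.2373] gap 0.08563416648569548 F [-0.3614  0.3737 -0.214 ] axes
 [[-0.0001 -0.0015  1.    ]
 [ 0.      1.      0.0015]
 [-1.      0.     -0.0001]]
```

View pics/n_wrist.png

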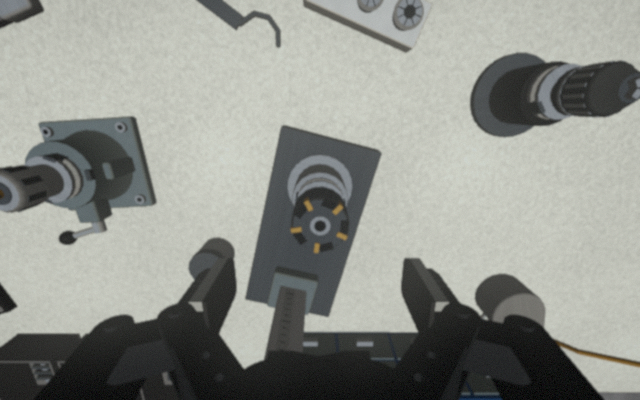

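View pics/n_z.png

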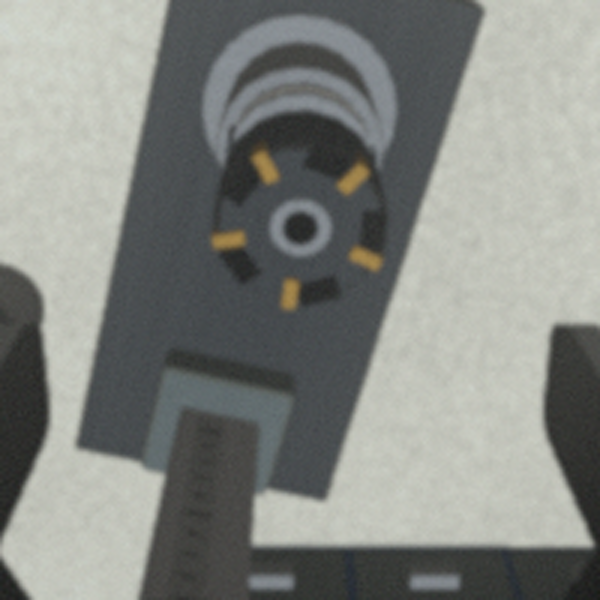

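```bash
python3 - <<'E'
from h import *
m=env.camera_model('wrist');K=m['camera_matrix'];W=np.load('pics/n_wrist.npy')
mt=env.camera_model('top');Wt=np.linalg.inv(mt['camera_from_world']);Kt=mt['camera_matrix']
f=lambda u,v:(220+u/3,150+v/3)
print('top',plane(K,W,f(300,227),.155),tri(ray(K,W,f(300,227)),ray(Kt,Wt,(244.3,168.7))))
for z in(.02,.085):
  a,b=plane(K,W,f(203,110),z),plane(K,W,f(397,110),z);print('ring',z,a,b,np.linalg.norm(a-b), plane(K,W,f(300,15),z))
a,b=plane(K,W,f(222,150),.1),plane(K,W,f(382,150),.1);print('flange',a,b)
E
```

```text
top [0.6007 0.1405 0.155 ] (array([0.6012, 0.1399, 0.1525]), np.float64(0.0007914384586274616))
ring 0.02 [0.6032 0.0993 0.02  ] [0.6032 0.1829 0.02  ] 0.08358916141738201 [0.5623 0.141  0.02  ]
ring 0.085 [0.5856 0.1065 0.085 ] [0.5855 0.1751 0.085 ] 0.06855090327230748 [0.552  0.1407 0.085 ]
flange [0.5956 0.1142 0.1   ] [0.5956 0.1687 0.1   ]
```

Face mill centre hole is at wrist (320,226), giving (0.601,0.140). Top height measures 0.153–0.157 against 0.155. Descending.

Request:
drive_tool([
  [[0, 0.1, 1, 0, 0, 0, 1], [1, 0, 0.5, 0, 0, 0, 1], [2, 0, 0, 0, 0, 0, 1], [2, 0, 0, 0, 0, 0, 1], [1, 0, 0, 0, 0, 0, 1]],
])

```text
clock: 15.48
tcp_pos: [0.6003, 0.1393, 0.1741]
orientation: [0.706, -0.0, 0.708, -0.0]
wrist_force: [-0.2, -0.4, -0.2]
finger_gap: 0.0855
```

Request:
drive_tool([
  [[0, 0, 0, 0, 0, 0, 1], [0, 0, 0, 0, 0, 0, 1], [0, 0, 0, 0, 0, 0, 1], [0, 0, 0, 0, 0, 0, 1], [0, 0, 0, 0, 0, 0, 1]],
])

```text
clock: 15.9
tcp_pos: [0.6024, 0.1392, 0.1786]
orientation: [0.708, 0.0, 0.706, -0.0]
wrist_force: [-0.2, -0.3, 0.3]
finger_gap: 0.0857
```

```bash
python3 - <<'E'
from h import *
say()
t,_,_=shot('wrist','o_wrist')
E
```

```text
t 15.9 tcp [0.6024 0.1392 0.1786] gap 0.08566243762334812 F [-0.1538 -0.2541  0.2783] axes
 [[ 0.0023  0.0003  1.    ]
 [ 0.0001  1.     -0.0003]
 [-1.      0.0001  0.0023]]
```

View pics/o_wrist.png

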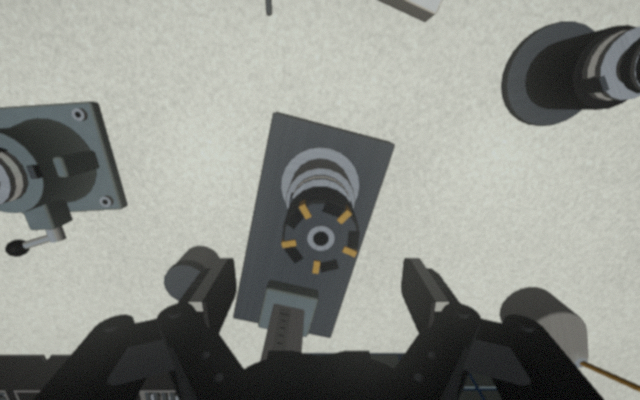

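Request:
drive_tool([
  [[1.2, 0.1, -0.1, 0, 0, 0, 1], [1.5, 0, 0, 0, 0, 0, 1], [1.5, 0, 0, 0, 0, 0, 1], [1.2, 0, 0, 0, 0, 0, 1], [0.6, 0, 0, 0, 0, 0, 1]],
])

```text
clock: 16.37
tcp_pos: [0.6, 0.14, 0.1161]
orientation: [0.707, 0.0, 0.708, -0.0]
wrist_force: [-0.9, -0.5, -1.4]
finger_gap: 0.0854
```

Request:
drive_tool([
  [[0, 0, 0, 0, 0, 0, 1], [0, 0, 0, 0, 0, 0, 1], [0, 0, 0, 0, 0, 0, 0.7], [0, 0, 0, 0, 0, 0, 0.5], [0, 0, 0, 0, 0, 0, 0.3]],
])

```text
clock: 16.78
tcp_pos: [0.6013, 0.1401, 0.1182]
orientation: [0.708, 0.0, 0.707, -0.0]
wrist_force: [-0.1, -0.1, -0.1]
finger_gap: 0.0516
```

Request:
drive_tool([
  [[0, 0, 0, 0, 0, 0, 0.1], [0, 0, 0, 0, 0, 0, 0], [0, 0, 0, 0, 0, 0, 0], [0, 0, 0, 0, 0, 0, 0], [0, 0, 0, 0, 0, 0, 0]],
])

```text
clock: 17.2
tcp_pos: [0.6014, 0.1404, 0.1186]
orientation: [0.708, 0.0, 0.706, 0.0]
wrist_force: [-1.1, 1.9, 6.0]
finger_gap: 0.0487
```

```bash
python3 - <<'E'
from h import *
say()
t,_,_=shot('wrist','p_wrist')
E
```

```text
t 17.2 tcp [0.6014 0.1404 0.1186] gap 0.04865565973353009 F [-1.1248  1.9034  6.0406] axes
 [[ 0.0023  0.0001  1.    ]
 [ 0.0004  1.     -0.0001]
 [-1.      0.0004  0.0023]]
```

View pics/p_wrist.png

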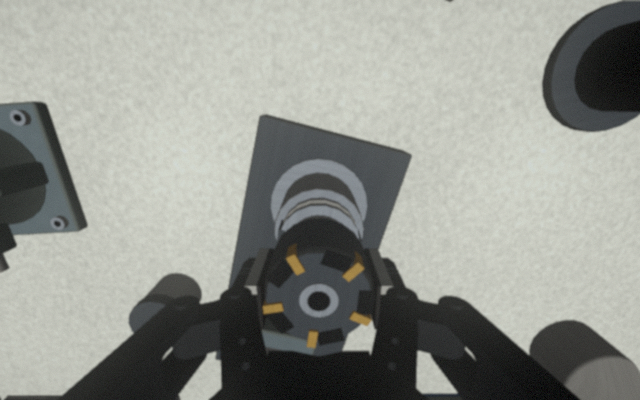

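Request:
drive_tool([
  [[-1, 0, 0, 0, 0, 0, 0], [-2, 0, 0, 0, 0, 0, 0], [-2.5, 0, 0, 0, 0, 0, 0], [-2.5, 0, 0, 0, 0, 0, 0], [-2, 0, 0, 0, 0, 0, 0]],
])

```text
clock: 17.67
tcp_pos: [0.5998, 0.1399, 0.2179]
orientation: [0.706, -0.0, 0.708, -0.0]
wrist_force: [0.4, 0.0, -6.1]
finger_gap: 0.0486
```

Request:
drive_tool([
  [[-2, 0, 0, 0, 0, 0, 0], [-1, 0, -1, 0, 0, 0, 0], [0, 0, -2, 0, 0, 0, 0], [0, -1, -2.5, 0, 0, 0, 0], [0, -2, -2.5, 0, 0, 0, 0]],
])

```text
clock: 18.08
tcp_pos: [0.5183, 0.1112, 0.2458]
orientation: [0.706, -0.001, 0.708, 0.001]
wrist_force: [-0.1, -1.6, -6.1]
finger_gap: 0.0486
```

Request:
drive_tool([
  [[0, -2, -2.5, 0, 0, 0, 0], [0, -3, -2, 0, 0, 0, 0], [0, -3, -1, 0, 0, 0, 0], [0, -3.2, 0, 0, 0, 0, 0], [0, -3.2, 0, 0, 0, 0, 0]],
])

```text
clock: 18.5
tcp_pos: [0.4628, -0.0343, 0.2465]
orientation: [0.706, -0.0, 0.708, 0.0]
wrist_force: [1.3, -1.1, -6.4]
finger_gap: 0.0486
```

```bash
python3 - <<'E'
from h import *
say()
shot('wrist','q_wrist');shot('scene','q_scene')
E
```

```text
t 18.5 tcp [ 0.4628 -0.0343  0.2465] gap 0.048584100322494765 F [ 1.3213 -1.0892 -6.4205] axes
 [[-0.0025 -0.0007  1.    ]
 [ 0.0004  1.      0.0007]
 [-1.      0.0004 -0.0025]]
```

View pics/q_wrist.png

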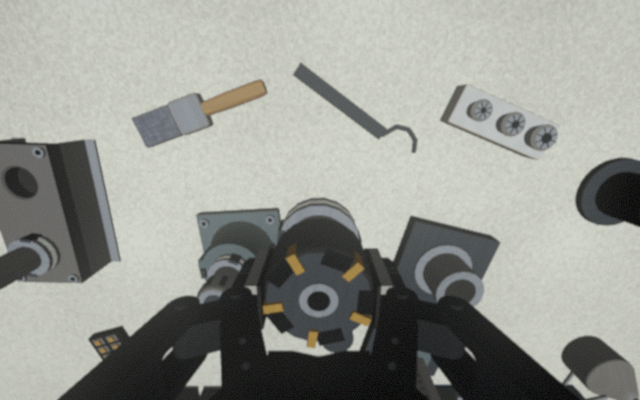

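View pics/q_scene.png

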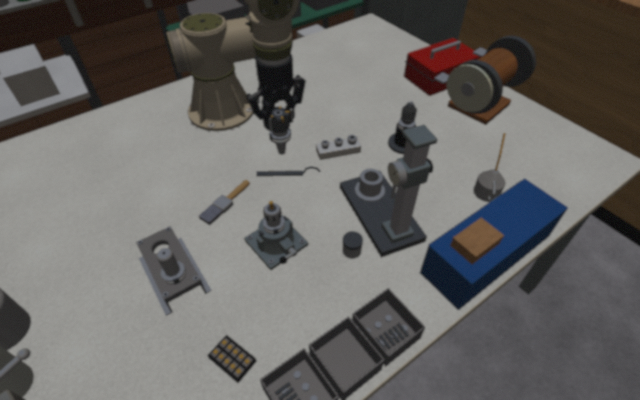

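Request:
drive_tool([
  [[0, -3.2, 0, 0, 0, 0, 0], [0, -3.2, 0, 0, 0, 0, 0], [0, -3.2, 0, 0, 0, 0, 0], [0, -3.2, 0, 0, 0, 0, 0], [0, -3.2, 0, 0, 0, 0, 0]],
])

```text
clock: 19.02
tcp_pos: [0.4641, -0.194, 0.2463]
orientation: [0.706, 0.001, 0.708, 0.001]
wrist_force: [1.5, 0.5, -6.7]
finger_gap: 0.0483
```

Request:
drive_tool([
  [[0, -3, 0, 0, 0, 0, 0], [0, -2.5, 0, 0, 0, 0, 0], [0, -2, 0, 0, 0, 0, 0], [0, -1.2, 0, 0, 0, 0, 0], [0, -0.6, 0, 0, 0, 0, 0]],
])

```text
clock: 19.43
tcp_pos: [0.4648, -0.2875, 0.2462]
orientation: [0.706, 0.001, 0.708, -0.0]
wrist_force: [0.4, -0.6, -6.3]
finger_gap: 0.0483
```

Request:
drive_tool([
  [[0, 0, 0, 0, 0, 0, 0], [0, 0, 0, 0, 0, 0, 0], [0, 0, 0, 0, 0, 0, 0], [0, 0, 0, 0, 0, 0, 0], [0, 0, 0, 0, 0, 0, 0]],
])

```text
clock: 19.85
tcp_pos: [0.4656, -0.2858, 0.2475]
orientation: [0.707, -0.0, 0.707, 0.0]
wrist_force: [-0.8, -0.2, -5.1]
finger_gap: 0.0487
```

```bash
python3 - <<'E'
from h import *
say()
t,_,_=shot('wrist','r_wrist')
cv2.imwrite("pics/r_z.png",cv2.resize(t[120:280,170:380],None,fx=3.5,fy=3.5,interpolation=2))
E
```

```text
t 19.85 tcp [ 0.4656 -0.2858  0.2475] gap 0.048743906853564674 F [-0.807  -0.1886 -5.112 ] axes
 [[ 0.0001 -0.0011  1.    ]
 [ 0.      1.      0.0011]
 [-1.      0.      0.0001]]
```

View pics/r_z.png

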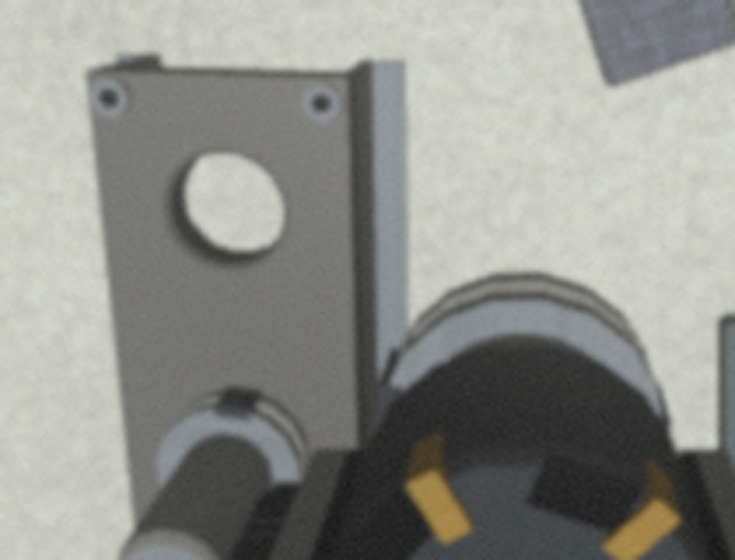

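```bash
python3 - <<'E'
from h import *
m=env.camera_model('wrist');K=m['camera_matrix'];W=np.load('pics/r_wrist.npy')
mt=env.camera_model('top');Wt=np.linalg.inv(mt['camera_from_world']);Kt=mt['camera_matrix']
f=lambda u,v:(170+u/3.5,120+v/3.5)
c=plane(K,W,f(227.5,208),.06);print('hole',c, plane(K,W,f(287,208),.06)-plane(K,W,f(168,208),.06))
im=cv2.imread('pics/i_top.png');h=im[225:262,465:500].max(axis=2)
_,b=cv2.threshold(h,115,255,0);n,l,st,ce=cv2.connectedComponentsWithStats(b);print([(ce[i]+[465,225],st[i]) for i in range(n) if st[i][4]>20])
print('flange',plane(K,W,f(522,300),.230)+[.025,0,0],plane(K,W,f(667,410),.230))
s=(300,167)
E
```

```text
hole [ 0.4658 -0.3842  0.06  ] [-0.    0.04 -0.  ]
[(array([482.3628, 242.9312]), array([   0,    0,   35,   37, 1119], dtype=int32)), (array([479.6932, 243.4375]), array([  8,  11,  14,  16, 176], dtype=int32))]
flange [ 0.4651 -0.2855  0.23  ] [ 0.4604 -0.2601  0.23  ]
```

Request:
drive_tool([
  [[0, -1.5, 0, 0, 0, 0, 0], [0, -2.5, 0, 0, 0, 0, 0], [0, -2.8, 0, 0, 0, 0, 0], [0, -2, 0, 0, 0, 0, 0], [0, -1, 0, 0, 0, 0, 0]],
])

```text
clock: 20.32
tcp_pos: [0.4654, -0.3878, 0.247]
orientation: [0.707, 0.0, 0.707, -0.001]
wrist_force: [0.5, -0.7, -5.8]
finger_gap: 0.0483
```

Request:
drive_tool([
  [[1.5, 0, 0, 0, 0, 0, 0], [2, 0, 0, 0, 0, 0, 0], [2, 0, 0, 0, 0, 0, 0], [2, 0, 0, 0, 0, 0, 0], [1.5, 0, 0, 0, 0, 0, 0]],
])

```text
clock: 20.73
tcp_pos: [0.465, -0.3841, 0.1555]
orientation: [0.707, 0.001, 0.708, 0.001]
wrist_force: [-0.5, 1.0, -7.2]
finger_gap: 0.0485
```

Request:
drive_tool([
  [[0, 0, 0, 0, 0, 0, 0], [0, 0, 0, 0, 0, 0, 0], [0, 0, 0, 0, 0, 0, 0], [0, 0, 0, 0, 0, 0, 0], [0, 0, 0, 0, 0, 0, 0]],
])

```text
clock: 21.15
tcp_pos: [0.4662, -0.3855, 0.1589]
orientation: [0.708, -0.001, 0.706, -0.001]
wrist_force: [0.5, -0.6, -6.7]
finger_gap: 0.0484
```

```bash
python3 - <<'E'
from h import *
say()
t,_,_=shot('wrist','s_wrist')
cv2.imwrite("pics/s_z.png",cv2.resize(t[120:300,220:420],None,fx=3,fy=3,interpolation=2))
E
```

```text
t 21.15 tcp [ 0.4662 -0.3855  0.1589] gap 0.04835727861711096 F [ 0.545  -0.6026 -6.6982] axes
 [[ 0.0019  0.0002  1.    ]
 [-0.0021  1.     -0.0002]
 [-1.     -0.0021  0.0019]]
```

View pics/s_z.png

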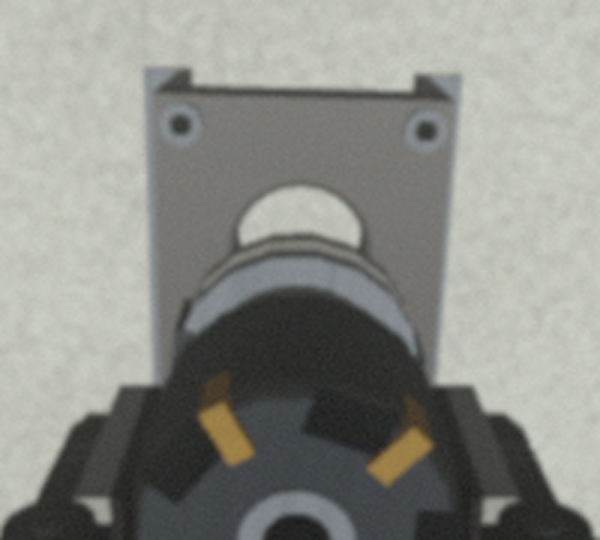

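Request:
drive_tool([
  [[1, 0.1, 0, 0, 0, 0, 0], [1.2, 0, 0, 0, 0, 0, 0], [1.2, 0, 0, 0, 0, 0, 0], [1, 0, 0, 0, 0, 0, 0], [0.6, 0, 0, 0, 0, 0, 0]],
])

```text
clock: 21.62
tcp_pos: [0.4648, -0.3831, 0.1055]
orientation: [0.707, 0.001, 0.708, 0.0]
wrist_force: [-0.4, -0.1, -6.4]
finger_gap: 0.0483
```

Request:
drive_tool([
  [[0.3, 0, 0, 0, 0, 0, 0], [0.2, 0, 0, 0, 0, 0, 0], [0, 0, 0, 0, 0, 0, 0], [0, 0, 0, 0, 0, 0, 0], [0, 0, 0, 0, 0, 0, 0]],
])

```text
clock: 22.03
tcp_pos: [0.4658, -0.3843, 0.103]
orientation: [0.707, -0.0, 0.707, -0.0]
wrist_force: [-0.5, 0.5, -6.0]
finger_gap: 0.0484
```

Forces are free, 9 mm to go to the seat.

Request:
drive_tool([
  [[0.2, 0, 0, 0, 0, 0, 0], [0.2, 0, 0, 0, 0, 0, 0], [0.2, 0, 0, 0, 0, 0, 0], [0.2, 0, 0, 0, 0, 0, 0], [0, 0, 0, 0, 0, 0, 0]],
])

```text
clock: 22.45
tcp_pos: [0.4653, -0.3837, 0.0938]
orientation: [0.707, 0.0, 0.707, -0.0]
wrist_force: [0.2, -0.1, -6.1]
finger_gap: 0.0481
```

Request:
drive_tool([
  [[0.1, 0, 0, 0, 0, 0, 0], [0.1, 0, 0, 0, 0, 0, 0], [0, 0, 0, 0, 0, 0, 0], [0, 0, 0, 0, 0, 0, 0], [0, 0, 0, 0, 0, 0, 0]],
])

```text
clock: 22.87
tcp_pos: [0.4654, -0.3838, 0.0935]
orientation: [0.707, -0.0, 0.707, -0.0]
wrist_force: [-3.5, 3.4, 5.7]
finger_gap: 0.0483
```

Request:
drive_tool([
  [[0, 0, 0, 0, 0, 0, 0.6], [0, 0, 0, 0, 0, 0, 0.8], [0, 0, 0, 0, 0, 0, 1], [0, 0, 0, 0, 0, 0, 1], [0, 0, 0, 0, 0, 0, 1]],
])

```text
clock: 23.28
tcp_pos: [0.4657, -0.3841, 0.0923]
orientation: [0.707, -0.0, 0.707, -0.0]
wrist_force: [-0.4, -0.3, 0.7]
finger_gap: 0.0854
```

Request:
drive_tool([
  [[0, 0, 0, 0, 0, 0, 1], [0, 0, 0, 0, 0, 0, 1], [-1, 0, 0, 0, 0, 0, 1], [-2, 0, 0, 0, 0, 0, 1], [-3, 0, 0, 0, 0, 0, 1]],
])

```text
clock: 23.7
tcp_pos: [0.4641, -0.3824, 0.1508]
orientation: [0.706, 0.001, 0.708, 0.001]
wrist_force: [-0.6, -0.4, 0.1]
finger_gap: 0.0852
```

Request:
drive_tool([
  [[-3, 0, 0, 0, 0, 0, 1], [-3, 0, 0, 0, 0, 0, 1], [-2, 0, 0, 0, 0, 0, 1], [-1, 0, 0, 0, 0, 0, 1], [0, 0, 0, 0, 0, 0, 1]],
])

```text
clock: 24.12
tcp_pos: [0.4664, -0.3849, 0.2457]
orientation: [0.708, -0.001, 0.706, -0.002]
wrist_force: [-0.7, 0.0, -0.3]
finger_gap: 0.0855
```

```bash
python3 - <<'E'
from h import *
say()
t,_,_=shot('wrist','u_wrist')
E
```

```text
t 24.1167 tcp [ 0.4664 -0.3849  0.2457] gap 0.08548913415734477 F [-0.7093  0.018  -0.3236] axes
 [[ 0.0038  0.0002  1.    ]
 [-0.0041  1.     -0.0002]
 [-1.     -0.0041  0.0038]]
```

View pics/u_wrist.png

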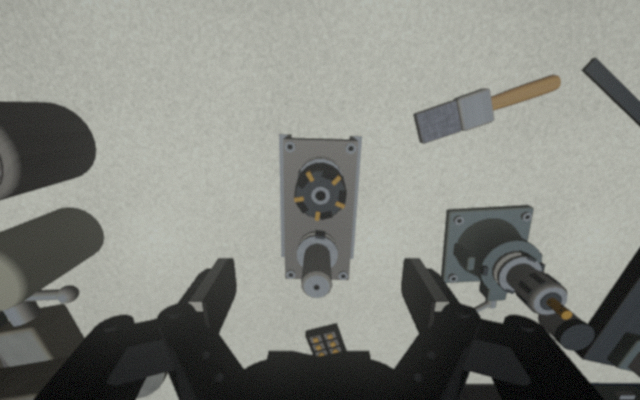

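Request:
drive_tool([
  [[0, 1.6, 0.6, 0, 0, 0, 1], [0, 3, 1.2, 0, 0, 0, 1], [0, 3, 1.2, 0, 0, 0, 1], [0, 3, 1.2, 0, 0, 0, 1], [0, 3, 1.2, 0, 0, 0, 1]],
])

```text
clock: 24.58
tcp_pos: [0.5188, -0.2461, 0.2398]
orientation: [0.706, 0.001, 0.708, 0.0]
wrist_force: [0.2, 0.2, -0.1]
finger_gap: 0.0857
```

Request:
drive_tool([
  [[0, 3, 1.2, 0, 0, 0, 1], [0, 3, 1.2, 0, 0, 0, 1], [0, 2.2, 1, 0, 0, 0, 1], [0, 1.4, 0.6, 0, 0, 0, 1], [0, 0.7, 0.4, 0, 0, 0, 1]],
])

```text
clock: 25.0
tcp_pos: [0.5631, -0.1423, 0.24]
orientation: [0.706, -0.0, 0.708, 0.001]
wrist_force: [-0.7, -0.6, -0.9]
finger_gap: 0.0852
```

Request:
drive_tool([
  [[0, 0, 0, 0, 0, 0, 1], [0, 0, 0, 0, 0, 0, 1], [0, 0, 0, 0, 0, 0, 1], [0, 0, 0, 0, 0, 0, 1], [0, 0, 0, 0, 0, 0, 1]],
])

```text
clock: 25.42
tcp_pos: [0.5632, -0.1459, 0.2422]
orientation: [0.707, 0.001, 0.707, -0.001]
wrist_force: [0.7, 0.7, 0.1]
finger_gap: 0.0854
```

```bash
python3 - <<'E'
from h import *
say()
t,_,_=shot('wrist','v_wrist')
cv2.imwrite("pics/v_z.png",cv2.resize(t[120:270,240:400],None,fx=4,fy=4,interpolation=2))
E
```

```text
t 25.4167 tcp [ 0.5632 -0.1459  0.2422] gap 0.08541623929825232 F [0.6936 0.6901 0.1074] axes
 [[-0.0002  0.002   1.    ]
 [-0.0001  1.     -0.002 ]
 [-1.     -0.0001 -0.0002]]
```

View pics/v_z.png

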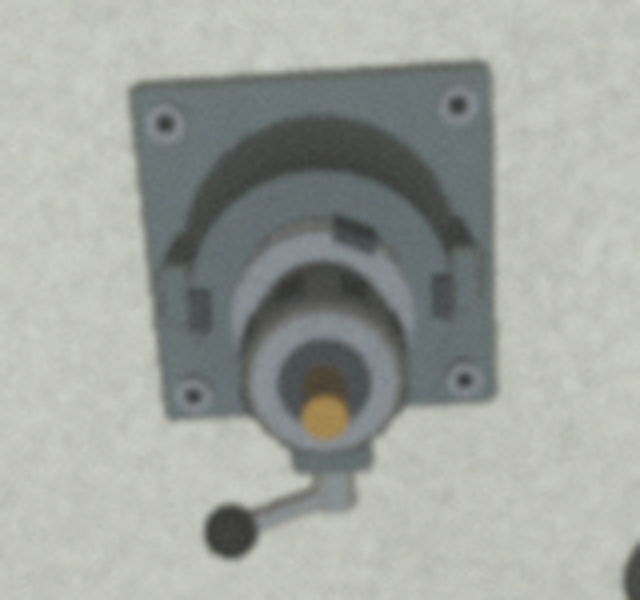

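```bash
python3 - <<'E'
from h import *
m=env.camera_model('wrist');K=m['camera_matrix'];W=np.load('pics/v_wrist.npy')
mt=env.camera_model('top');Wt=np.linalg.inv(mt['camera_from_world']);Kt=mt['camera_matrix']
f=lambda u,v:(240+u/4,120+v/4)
print('tip',plane(K,W,f(326,416),.155),tri(ray(K,W,f(326,416)),ray(Kt,Wt,(380.0,182.5))))
print('nut',plane(K,W,f(326,381),.134),plane(K,W,f(246,381),.134)-plane(K,W,f(405,381),.134))
print('flange',plane(K,W,f(231,310),.086),plane(K,W,f(416,310),.086),plane(K,W,f(320,222),.086)+[.025,0,0])
print('dogs',plane(K,W,f(200,310),.075),plane(K,W,f(443,296),.075))
print('collar top edge',plane(K,W,f(317,168),.07)+[.038,0,0])
E
```

```text
tip [ 0.5782 -0.1435  0.155 ] (array([ 0.5765, -0.1437,  0.1596]), np.float64(0.0002023232479385868))
nut [ 0.5782 -0.1433  0.134 ] [-0.0001 -0.037   0.    ]
flange [ 0.5757 -0.1687  0.086 ] [ 0.5759 -0.1184  0.086 ] [ 0.5764 -0.1445  0.086 ]
dogs [ 0.5791 -0.1783  0.075 ] [ 0.5752 -0.1099  0.075 ]
collar top edge [ 0.5779 -0.1452  0.07  ]
```

Request:
drive_tool([
  [[0, 0.2, 1, 0, 0, 0, 1], [1, 0, 0.4, 0, 0, 0, 1], [2, 0, 0, 0, 0, 0, 1], [2, 0, 0, 0, 0, 0, 1], [1, 0, 0, 0, 0, 0, 1]],
])

```text
clock: 25.88
tcp_pos: [0.5763, -0.1428, 0.1792]
orientation: [0.706, 0.001, 0.708, 0.0]
wrist_force: [0.6, 0.4, -0.0]
finger_gap: 0.0856
```

Request:
drive_tool([
  [[0, 0, 0, 0, 0, 0, 1], [0, 0, 0, 0, 0, 0, 1], [0, 0, 0, 0, 0, 0, 1], [0, 0, 0, 0, 0, 0, 1], [0, 0, 0, 0, 0, 0, 1]],
])

```text
clock: 26.3
tcp_pos: [0.5782, -0.1432, 0.1835]
orientation: [0.708, -0.0, 0.706, -0.0]
wrist_force: [-0.3, 0.2, -0.4]
finger_gap: 0.0854
```

```bash
python3 - <<'E'
from h import *
say()
t,_,_=shot('wrist','w_wrist')
E
```

```text
t 26.3 tcp [ 0.5782 -0.1432  0.1835] gap 0.0854466626623489 F [-0.3385  0.183  -0.4229] axes
 [[ 0.002   0.0003  1.    ]
 [-0.0009  1.     -0.0003]
 [-1.     -0.0009  0.002 ]]
```

View pics/w_wrist.png

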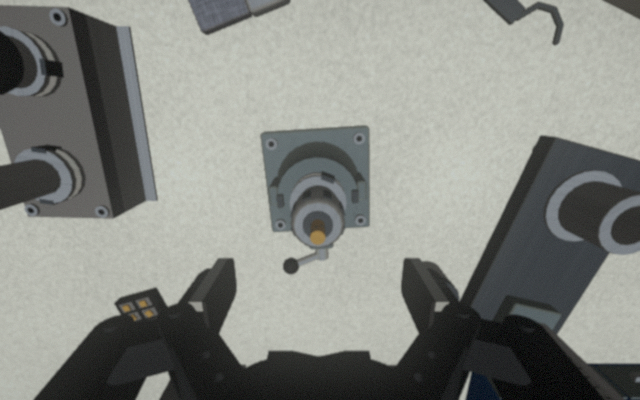

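Request:
drive_tool([
  [[1.5, 0, -0.1, 0, 0, 0, 1], [2, 0, 0, 0, 0, 0, 1], [2, 0, 0, 0, 0, 0, 1], [1.5, 0, 0, 0, 0, 0, 1], [0.8, 0, 0, 0, 0, 0, 1]],
])

```text
clock: 26.77
tcp_pos: [0.5757, -0.1426, 0.1027]
orientation: [0.706, 0.0, 0.708, 0.0]
wrist_force: [-0.4, 0.2, -0.8]
finger_gap: 0.0857
```

Request:
drive_tool([
  [[0.4, 0, 0, 0, 0, 0, 1], [0, 0, 0, 0, 0, 0, 1], [0, 0, 0, 0, 0, 0, 1], [0, 0, 0, 0, 0, 0, 0.6], [0, 0, 0, 0, 0, 0, 0.4]],
])

```text
clock: 27.18
tcp_pos: [0.5773, -0.1432, 0.1015]
orientation: [0.708, -0.0, 0.706, -0.0]
wrist_force: [-0.2, 0.4, -1.0]
finger_gap: 0.064
```

Request:
drive_tool([
  [[0, 0, 0, 0, 0, 0, 0.2], [0, 0, 0, 0, 0, 0, 0], [0, 0, 0, 0, 0, 0, 0], [0, 0, 0, 0, 0, 0, 0], [0, 0, 0, 0, 0, 0, 0]],
])

```text
clock: 27.6
tcp_pos: [0.577, -0.1433, 0.1013]
orientation: [0.708, -0.0, 0.707, -0.001]
wrist_force: [-1.5, -1.0, 5.5]
finger_gap: 0.0381
```

```bash
python3 - <<'E'
from h import *
say()
t,_,_=shot('wrist','x_wrist')
E
```

```text
t 27.6 tcp [ 0.577  -0.1433  0.1013] gap 0.03810035084020633 F [-1.543  -0.9988  5.5231] axes
 [[ 0.0014  0.0005  1.    ]
 [-0.001   1.     -0.0005]
 [-1.     -0.001   0.0014]]
```

View pics/x_wrist.png

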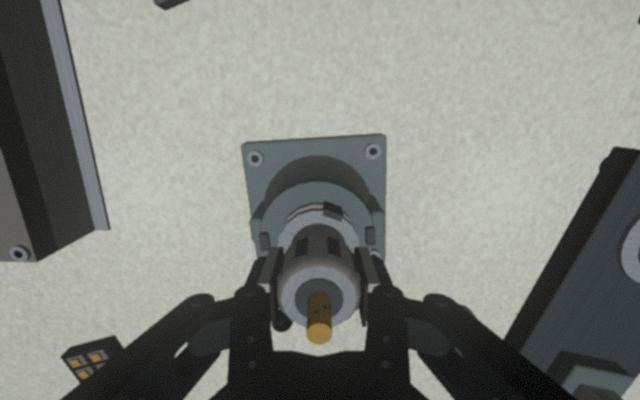

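Request:
drive_tool([
  [[-1, 0, 0, 0, 0, 0, 0], [-2, 0, 0, 0, 0, 0, 0], [-2.5, 0, 0, 0, 0, 0, 0], [-2.5, 0, 0, 0, 0, 0, 0], [-2, 0, 0, 0, 0, 0, 0]],
])

```text
clock: 28.07
tcp_pos: [0.5759, -0.1424, 0.2011]
orientation: [0.707, 0.0, 0.708, 0.0]
wrist_force: [-0.2, 0.3, -5.5]
finger_gap: 0.0384
```

Request:
drive_tool([
  [[-2, 0, 0, 0, 0, 0, 0], [-1, 0, 0, 0, 0, 0, 0], [0, 1, 0, 0, 0, 0, 0], [0, 2, 0, 0, 0, 0, 0], [0, 3, 0, 0, 0, 0, 0]],
])

```text
clock: 28.48
tcp_pos: [0.5759, -0.0834, 0.2284]
orientation: [0.706, 0.001, 0.708, -0.001]
wrist_force: [0.8, 0.4, -5.8]
finger_gap: 0.038
```

Request:
drive_tool([
  [[0, 3, 0, 0, 0, 0, 0], [0, 3, 0, 0, 0, 0, 0], [0, 2, 0, 0, 0, 0, 0], [0, 1.5, 0, 0, 0, 0, 0], [0, 1, 0, 0, 0, 0, 0]],
])

```text
clock: 28.9
tcp_pos: [0.5751, 0.0248, 0.2283]
orientation: [0.706, -0.0, 0.708, 0.001]
wrist_force: [-0.5, 0.1, -5.8]
finger_gap: 0.0384
```

Request:
drive_tool([
  [[0, 0, 0, 0, 0, 0, 0], [0, 0, 0, 0, 0, 0, 0], [0, 0, 0, 0, 0, 0, 0], [0, 0, 0, 0, 0, 0, 0], [0, 0, 0, 0, 0, 0, 0]],
])

```text
clock: 29.32
tcp_pos: [0.5766, 0.0211, 0.2301]
orientation: [0.707, 0.001, 0.707, -0.001]
wrist_force: [-1.0, 0.3, -5.3]
finger_gap: 0.0383
```

```bash
python3 - <<'E'
from h import *
say()
t,_,_=shot('wrist','y_wrist')
shot('scene','y_scene')
E
```

```text
t 29.3167 tcp [0.5766 0.0211 0.2301] gap 0.03831535555901255 F [-1.0242  0.3006 -5.3127] axes
 [[-0.0002  0.0018  1.    ]
 [-0.0002  1.     -0.0018]
 [-1.     -0.0002 -0.0002]]
```

View pics/y_wrist.png

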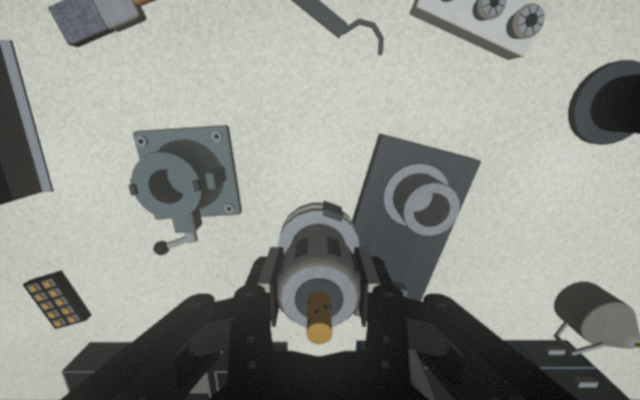

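View pics/y_scene.png

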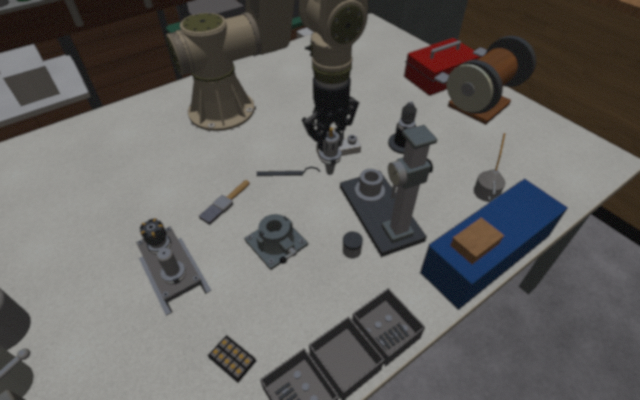

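Both empty seats are in the wrist view: fixture near (168,185), stand cup rim near (432,209). Measuring both, with the scene view as the second.

```bash
python3 - <<'E'
from h import *
t=cv2.imread("pics/y_wrist.png");s=cv2.imread("pics/y_scene.png")
r=lambda im,x,y,w,h:cv2.resize(im[y:y+h,x:x+w],(400,300),interpolation=2)
cv2.imwrite("pics/y_z.png",np.vstack([np.hstack([r(t,372,150,100,75+25-25),r(t,115,145,100,75)]),np.hstack([r(s,340,160,60,45),r(s,245,205,60,45)])]))
E
```

```text
(no output)
```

View pics/y_z.png

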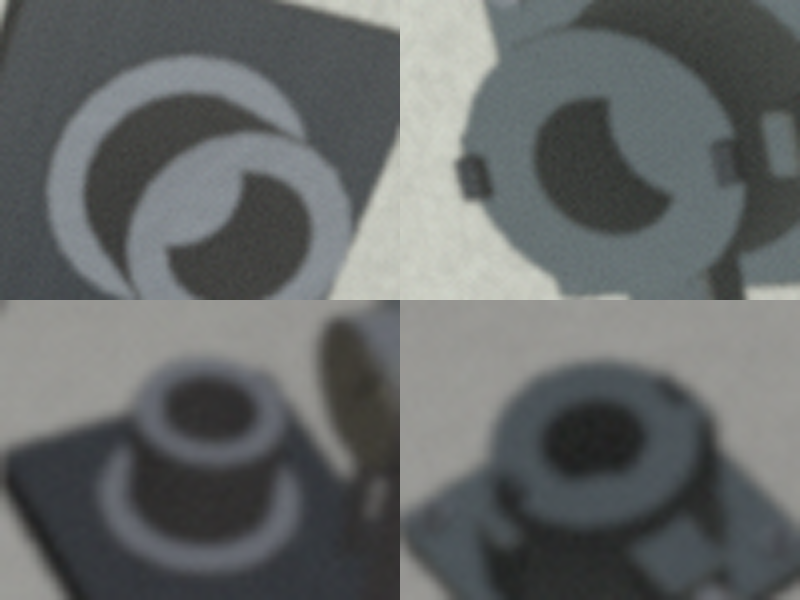

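```bash
python3 - <<'E'
from h import *
m=env.camera_model('wrist');K=m['camera_matrix'];W=np.load('pics/y_wrist.npy')
ms=env.camera_model('scene');Ws=np.linalg.inv(ms['camera_from_world']);Ks=ms['camera_matrix']
for n,a,b,z in[('cup',(431.6,209.8),(371.5,176.2),.085),('fix',(166.2,186.2),(274.1,225.7),.07)]:
    print(n,plane(K,W,a,z),plane(Ks,Ws,b,z),tri(ray(K,W,a),ray(Ks,Ws,b)))
print('cupwidth',plane(K,W,(372+350/4,209.8),.085)-plane(K,W,(372+127/4,209.8),.085))
# flange of held: 
t=cv2.imread("pics/y_wrist.png");cv2.imwrite("pics/y_z2.png",cv2.resize(t[190:350,250:390],None,fx=3.5,fy=3.5,interpolation=2))
E
```

```text
cup [0.5998 0.141  0.085 ] [0.6022 0.1391 0.085 ] (array([0.6004, 0.1414, 0.0826]), np.float64(0.0005250090928659221))
fix [ 0.5771 -0.1447  0.07  ] [ 0.58   -0.1448  0.07  ] (array([ 0.5781, -0.1448,  0.0684]), np.float64(0.000887153238501058))
cupwidth [0.0002 0.0591 0.    ]
```

View pics/y_z2.png

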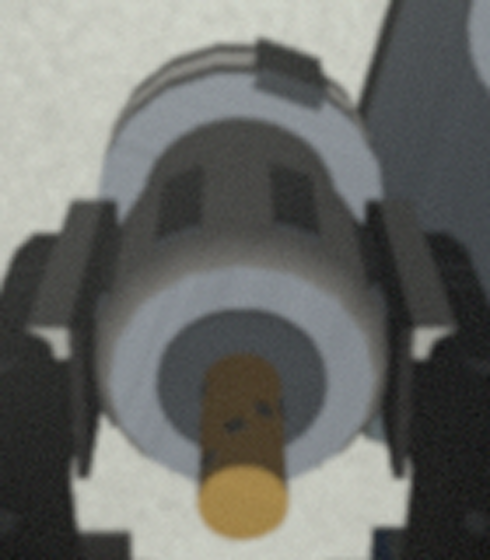

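Request:
drive_tool([
  [[0, 1.6, 0.3, 0, 0, 0, 0], [0, 2.8, 0.6, 0, 0, 0, 0], [0, 3, 0.6, 0, 0, 0, 0], [0, 2.8, 0.6, 0, 0, 0, 0], [0, 1.7, 0.25, 0, 0, 0, 0]],
])

```text
clock: 29.83
tcp_pos: [0.6008, 0.1433, 0.2302]
orientation: [0.707, 0.0, 0.707, 0.001]
wrist_force: [0.2, -1.2, -5.6]
finger_gap: 0.0383
```

Request:
drive_tool([
  [[1, 0, 0, 0, 0, 0, 0], [2, 0, 0, 0, 0, 0, 0], [1.5, 0, 0, 0, 0, 0, 0], [0.5, 0, 0, 0, 0, 0, 0], [0, 0, 0, 0, 0, 0, 0]],
])

```text
clock: 30.25
tcp_pos: [0.5988, 0.1402, 0.1782]
orientation: [0.706, 0.0, 0.709, -0.001]
wrist_force: [-0.4, -0.2, -5.0]
finger_gap: 0.0382
```

Request:
drive_tool([
  [[0, 0, 0, 0, 0, 0, 0], [0, 0, 0, 0, 0, 0, 0], [0, 0, 0, 0, 0, 0, 0], [0, 0, 0, 0, 0, 0, 0], [0, 0, 0, 0, 0, 0, 0]],
])

```text
clock: 30.67
tcp_pos: [0.6006, 0.141, 0.1811]
orientation: [0.708, 0.0, 0.707, -0.0]
wrist_force: [0.4, -0.1, -5.4]
finger_gap: 0.0382
```

```bash
python3 - <<'E'
from h import *
say()
t,_,_=shot('wrist','z_wrist');shot('scene','z_scene')
cv2.imwrite("pics/z_z.png",cv2.resize(t[120:300,220:420],None,fx=3,fy=3,interpolation=2))
E
```

```text
t 30.6667 tcp [0.6006 0.141  0.1811] gap 0.03818140616247539 F [ 0.3985 -0.0799 -5.4163] axes
 [[ 0.0014  0.0004  1.    ]
 [ 0.      1.     -0.0004]
 [-1.      0.      0.0014]]
```

View pics/z_z.png

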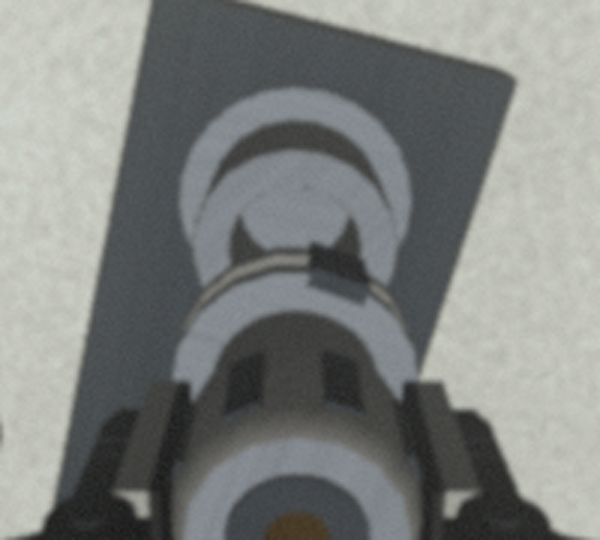

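View pics/z_scene.png

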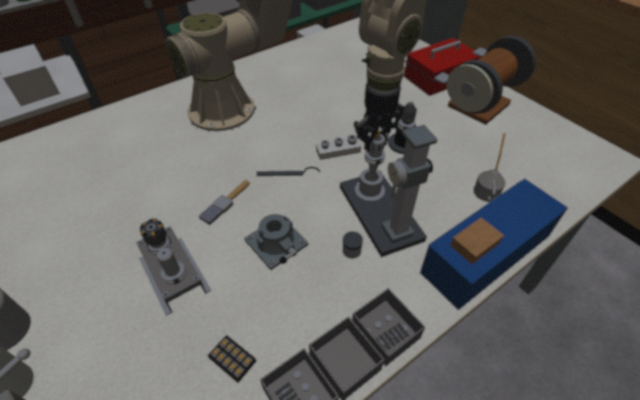

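Request:
drive_tool([
  [[1, 0, 0, 0, 0, 0, 0], [1.3, 0, 0, 0, 0, 0, 0], [1.3, 0, 0, 0, 0, 0, 0], [1, 0, 0, 0, 0, 0, 0], [0.5, 0, 0, 0, 0, 0, 0]],
])

```text
clock: 31.18
tcp_pos: [0.5989, 0.141, 0.1269]
orientation: [0.706, -0.0, 0.708, -0.0]
wrist_force: [-0.4, 0.1, -6.1]
finger_gap: 0.0383
```

Request:
drive_tool([
  [[0.3, 0, 0, 0, 0, 0, 0], [0.2, 0, 0, 0, 0, 0, 0], [0, 0, 0, 0, 0, 0, 0], [0, 0, 0, 0, 0, 0, 0], [0, 0, 0, 0, 0, 0, 0]],
])

```text
clock: 31.6
tcp_pos: [0.6007, 0.1411, 0.125]
orientation: [0.708, 0.0, 0.707, -0.0]
wrist_force: [-1.2, 0.2, -5.7]
finger_gap: 0.0381
```

Request:
drive_tool([
  [[0.2, 0, 0, 0, 0, 0, 0], [0.2, 0, 0, 0, 0, 0, 0], [0.2, 0, 0, 0, 0, 0, 0], [0.1, 0, 0, 0, 0, 0, 0], [0, 0, 0, 0, 0, 0, 0]],
])

```text
clock: 32.02
tcp_pos: [0.5998, 0.1411, 0.1168]
orientation: [0.707, 0.0, 0.707, -0.0]
wrist_force: [0.2, 0.5, -5.8]
finger_gap: 0.038
```

Request:
drive_tool([
  [[0.1, 0, 0, 0, 0, 0, 0], [0.1, 0, 0, 0, 0, 0, 0], [0, 0, 0, 0, 0, 0, 0], [0, 0, 0, 0, 0, 0, 0], [0, 0, 0, 0, 0, 0, 0]],
])

```text
clock: 32.43
tcp_pos: [0.6003, 0.1411, 0.1163]
orientation: [0.707, 0.0, 0.707, -0.0]
wrist_force: [-3.3, -2.2, 5.7]
finger_gap: 0.0381
```

Seated (contact at the predicted height). Release and rise.

Request:
drive_tool([
  [[0, 0, 0, 0, 0, 0, 0.6], [0, 0, 0, 0, 0, 0, 0.8], [0, 0, 0, 0, 0, 0, 1], [0, 0, 0, 0, 0, 0, 1], [0, 0, 0, 0, 0, 0, 1]],
])

```text
clock: 32.85
tcp_pos: [0.6003, 0.1412, 0.1152]
orientation: [0.707, 0.0, 0.707, -0.0]
wrist_force: [0.2, 0.2, 1.2]
finger_gap: 0.0854
```

Request:
drive_tool([
  [[0, 0, 0, 0, 0, 0, 1], [-1, 0, 0, 0, 0, 0, 1], [-2, 0, 0, 0, 0, 0, 1], [-3, 0, 0, 0, 0, 0, 1], [-3, 0, 0, 0, 0, 0, 1]],
])

```text
clock: 33.27
tcp_pos: [0.5994, 0.141, 0.2061]
orientation: [0.706, 0.0, 0.708, -0.0]
wrist_force: [0.7, -0.3, -0.1]
finger_gap: 0.0854
```

Request:
drive_tool([
  [[-2, 0, 0, 0, 0, 0, 1], [-1, 0, 0, 0, 0, 0, 1], [0, 0, 0, 0, 0, 0, 1], [0, 0, 0, 0, 0, 0, 1], [0, 0, 0, 0, 0, 0, 1]],
])

```text
clock: 33.68
tcp_pos: [0.5993, 0.141, 0.2336]
orientation: [0.706, -0.0, 0.708, -0.0]
wrist_force: [-0.6, -0.2, -0.5]
finger_gap: 0.085
```

```bash
python3 - <<'E'
from h import *
say()
t,_,_=shot('wrist','aa_wrist')
E
```

```text
t 33.6833 tcp [0.5993 0.141  0.2336] gap 0.08503368923084187 F [-0.5621 -0.2009 -0.4613] axes
 [[-0.0026  0.0003  1.    ]
 [-0.0004  1.     -0.0003]
 [-1.     -0.0004 -0.0026]]
```

View pics/aa_wrist.png

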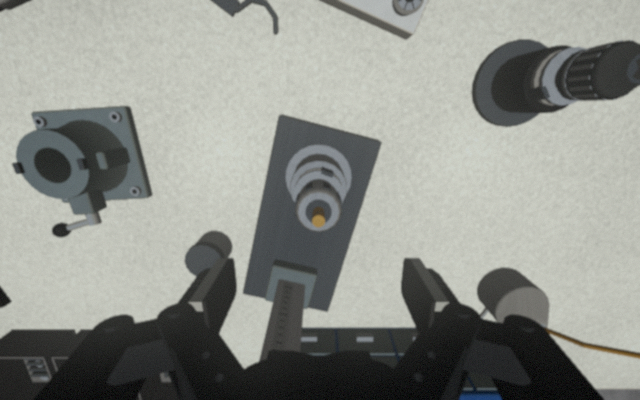

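Request:
drive_tool([
  [[0, 1.6, -0.7, 0, 0, 0, 1], [0, 2.8, -1.3, 0, 0, 0, 1], [0, 3, -1.4, 0, 0, 0, 1], [0, 3, -1.4, 0, 0, 0, 1], [0, 3, -1.4, 0, 0, 0, 1]],
])

```text
clock: 34.15
tcp_pos: [0.5367, 0.2758, 0.2333]
orientation: [0.706, -0.0, 0.708, -0.001]
wrist_force: [0.4, -0.2, 0.2]
finger_gap: 0.0855
```

Request:
drive_tool([
  [[0, 3, -1.4, 0, 0, 0, 1], [0, 3, -1.4, 0, 0, 0, 1], [0, 2, -1, 0, 0, 0, 1], [0, 1.2, -0.5, 0, 0, 0, 1], [0, 0.6, -0.3, 0, 0, 0, 1]],
])

```text
clock: 34.57
tcp_pos: [0.4908, 0.3744, 0.2337]
orientation: [0.706, -0.001, 0.708, 0.0]
wrist_force: [0.6, -0.9, 0.1]
finger_gap: 0.0852
```

Request:
drive_tool([
  [[0, 0, 0, 0, 0, 0, 1], [0, 0, 0, 0, 0, 0, 1], [0, 0, 0, 0, 0, 0, 1], [0, 0, 0, 0, 0, 0, 1], [0, 0, 0, 0, 0, 0, 1]],
])

```text
clock: 34.98
tcp_pos: [0.4929, 0.3721, 0.2353]
orientation: [0.707, 0.001, 0.707, -0.001]
wrist_force: [0.4, 0.2, 0.7]
finger_gap: 0.0854
```

```bash
python3 - <<'E'
from h import *
say()
t,_,_=shot('wrist','bb_wrist')
cv2.imwrite("pics/bb_z.png",cv2.resize(t[100:280,220:420],None,fx=3,fy=3,interpolation=2))
E
```

```text
t 34.9833 tcp [0.4929 0.3721 0.2353] gap 0.08537965227913481 F [0.3657 0.2165 0.7097] axes
 [[ 0.0002  0.0021  1.    ]
 [-0.0002  1.     -0.0021]
 [-1.     -0.0002  0.0002]]
```

View pics/bb_z.png

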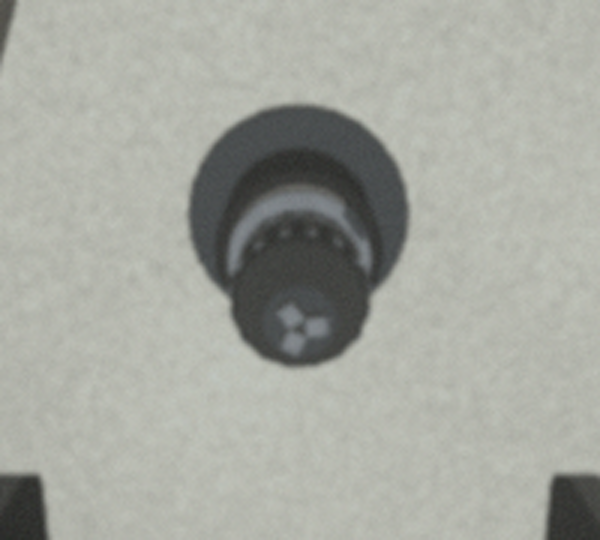

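```bash
python3 - <<'E'
from h import *
m=env.camera_model('wrist');K=m['camera_matrix'];W=np.load('pics/bb_wrist.npy')
print(plane(K,W,(220+302/3,100+327/3),.155), plane(K,W,(220+301/3,209),.132))
E
```

```text
[0.4918 0.3738 0.155 ] [0.5    0.3736 0.132 ]
```

Request:
drive_tool([
  [[1, 0.15, -0.15, 0, 0, 0, 1], [2, 0, 0, 0, 0, 0, 1], [2, 0, 0, 0, 0, 0, 1], [1.5, 0, 0, 0, 0, 0, 1], [0.5, 0, 0, 0, 0, 0, 1]],
])

```text
clock: 35.45
tcp_pos: [0.4891, 0.3736, 0.1618]
orientation: [0.706, -0.001, 0.709, -0.001]
wrist_force: [-0.3, -0.5, -1.4]
finger_gap: 0.0856
```

Request:
drive_tool([
  [[0, 0, 0, 0, 0, 0, 1], [0, 0, 0, 0, 0, 0, 1], [0, 0, 0, 0, 0, 0, 1], [0, 0, 0, 0, 0, 0, 1], [0, 0, 0, 0, 0, 0, 1]],
])

```text
clock: 35.87
tcp_pos: [0.4913, 0.3749, 0.1664]
orientation: [0.708, 0.0, 0.706, 0.0]
wrist_force: [0.5, -0.0, 0.4]
finger_gap: 0.0851
```

Request:
drive_tool([
  [[1, 0, 0, 0, 0, 0, 1], [1.5, 0, 0, 0, 0, 0, 1], [1.5, 0, 0, 0, 0, 0, 1], [1.5, 0, 0, 0, 0, 0, 1], [0.7, 0, 0, 0, 0, 0, 1]],
])

```text
clock: 36.28
tcp_pos: [0.4896, 0.374, 0.1008]
orientation: [0.706, -0.0, 0.708, -0.001]
wrist_force: [-0.9, 0.1, 0.3]
finger_gap: 0.0854
```

Request:
drive_tool([
  [[0.3, 0, 0, 0, 0, 0, 1], [0, 0, 0, 0, 0, 0, 1], [0, 0, 0, 0, 0, 0, 1], [0, 0, 0, 0, 0, 0, 1], [0, 0, 0, 0, 0, 0, 1]],
])

```text
clock: 36.7
tcp_pos: [0.4913, 0.375, 0.1012]
orientation: [0.708, 0.0, 0.707, 0.0]
wrist_force: [0.1, -0.9, -0.5]
finger_gap: 0.0854
```

```bash
python3 - <<'E'
from h import *
say()
t,_,_=shot('wrist','cc_wrist')
E
```

```text
t 36.7 tcp [0.4913 0.375  0.1012] gap 0.08536517279111369 F [ 0.1051 -0.8891 -0.4853] axes
 [[ 0.0016  0.0003  1.    ]
 [ 0.0008  1.     -0.0003]
 [-1.      0.0008  0.0016]]
```

View pics/cc_wrist.png

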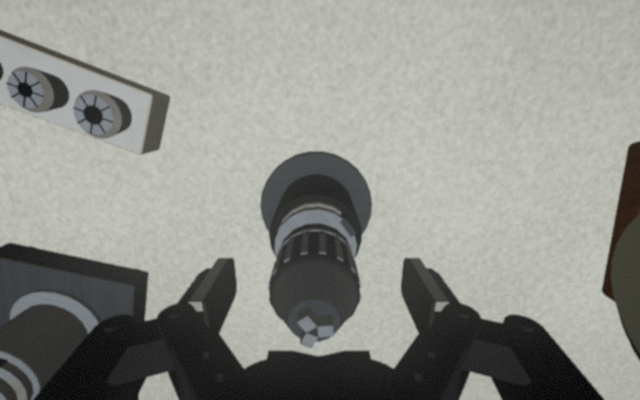

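Request:
drive_tool([
  [[0.2, -0.15, 0, 0, 0, 0, 1], [0, 0, 0, 0, 0, 0, 1], [0, 0, 0, 0, 0, 0, 0.6], [0, 0, 0, 0, 0, 0, 0.4], [0, 0, 0, 0, 0, 0, 0.2]],
])

```text
clock: 37.17
tcp_pos: [0.4907, 0.3731, 0.0983]
orientation: [0.707, 0.0, 0.707, -0.0]
wrist_force: [-0.6, -0.1, -0.6]
finger_gap: 0.0517
```

Request:
drive_tool([
  [[0, 0, 0, 0, 0, 0, 0.1], [0, 0, 0, 0, 0, 0, 0], [0, 0, 0, 0, 0, 0, 0], [0, 0, 0, 0, 0, 0, 0], [0, 0, 0, 0, 0, 0, 0]],
])

```text
clock: 37.58
tcp_pos: [0.491, 0.3732, 0.0986]
orientation: [0.707, 0.0, 0.707, -0.0]
wrist_force: [-0.2, 0.1, 4.0]
finger_gap: 0.0403
```

Request:
drive_tool([
  [[0, 0, 0, 0, 0, 0, 0], [0, 0, 0, 0, 0, 0, 0], [0, 0, 0, 0, 0, 0, 0], [0, 0, 0, 0, 0, 0, 0], [0, 0, 0, 0, 0, 0, 0]],
])

```text
clock: 38.0
tcp_pos: [0.491, 0.3732, 0.0986]
orientation: [0.707, 0.0, 0.707, -0.0]
wrist_force: [0.1, -1.2, 5.8]
finger_gap: 0.0404
```

Request:
drive_tool([
  [[-1, 0, 0, 0, 0, 0, 0], [-2, 0, 0, 0, 0, 0, 0], [-2.5, 0, 0, 0, 0, 0, 0], [-2.5, 0, 0, 0, 0, 0, 0], [-2, 0, 0, 0, 0, 0, 0]],
])

```text
clock: 38.42
tcp_pos: [0.4898, 0.3729, 0.1987]
orientation: [0.706, -0.0, 0.708, -0.0]
wrist_force: [-0.3, -0.9, -5.7]
finger_gap: 0.0403
```

Request:
drive_tool([
  [[-2, 0, 0, 0, 0, 0, 0], [-1, 0, 0, 0, 0, 0, 0], [0, 0, -0.5, 0, 0, 0, 0], [0, 0, -1, 0, 0, 0, 0], [0, -1, -1, 0, 0, 0, 0]],
])

```text
clock: 38.83
tcp_pos: [0.4639, 0.3637, 0.2258]
orientation: [0.706, -0.001, 0.708, 0.0]
wrist_force: [-0.1, -0.7, -5.4]
finger_gap: 0.0401
```

Request:
drive_tool([
  [[0, -2, 0, 0, 0, 0, 0], [0, -3, 0, 0, 0, 0, 0], [0, -3.2, 0, 0, 0, 0, 0], [0, -3.2, 0, 0, 0, 0, 0], [0, -3.2, 0, 0, 0, 0, 0]],
])

```text
clock: 39.25
tcp_pos: [0.4628, 0.2158, 0.2258]
orientation: [0.706, -0.001, 0.709, -0.0]
wrist_force: [0.3, -0.4, -5.1]
finger_gap: 0.04
```

Request:
drive_tool([
  [[0, -3.2, 0, 0, 0, 0, 0], [0, -3.2, 0, 0, 0, 0, 0], [0, -3.2, 0, 0, 0, 0, 0], [0, -3.2, 0, 0, 0, 0, 0], [0, -3.2, 0, 0, 0, 0, 0]],
])

```text
clock: 39.67
tcp_pos: [0.463, 0.0563, 0.2261]
orientation: [0.706, 0.0, 0.709, 0.0]
wrist_force: [0.8, -0.1, -4.9]
finger_gap: 0.0403
```

Request:
drive_tool([
  [[0, -2.5, 1.2, 0, 0, 0, 0], [0, -2.5, 2, 0, 0, 0, 0], [0, -2.4, 2, 0, 0, 0, 0], [0, -1.5, 2, 0, 0, 0, 0], [0, -0.8, 1.2, 0, 0, 0, 0]],
])

```text
clock: 40.08
tcp_pos: [0.5495, -0.0415, 0.2258]
orientation: [0.706, 0.001, 0.708, -0.001]
wrist_force: [-0.2, 0.5, -4.9]
finger_gap: 0.0406
```

Request:
drive_tool([
  [[0, 0, 0, 0, 0, 0, 0], [0, 0, 0, 0, 0, 0, 0], [0, 0, 0, 0, 0, 0, 0], [0, 0, 0, 0, 0, 0, 0], [0, 0, 0, 0, 0, 0, 0]],
])

```text
clock: 40.5
tcp_pos: [0.5485, -0.0389, 0.228]
orientation: [0.707, -0.0, 0.707, 0.0]
wrist_force: [0.2, 0.7, -5.2]
finger_gap: 0.0402
```

```bash
python3 - <<'E'
from h import *
say()
t,_,_=shot('wrist','dd_wrist')
E
```

```text
t 40.5 tcp [ 0.5485 -0.0389  0.228 ] gap 0.040232062319655884 F [ 0.1512  0.6733 -5.1814] axes
 [[-0.001  -0.0007  1.    ]
 [ 0.0003  1.      0.0007]
 [-1.      0.0003 -0.001 ]]
```

View pics/dd_wrist.png

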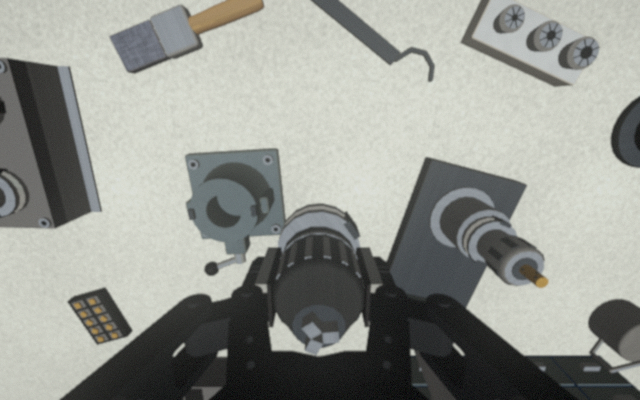

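Request:
drive_tool([
  [[0, -1.4, 0.4, 0, 0, 0, 0], [0, -2.5, 0.8, 0, 0, 0, 0], [0, -3, 0.8, 0, 0, 0, 0], [0, -2.5, 0.6, 0, 0, 0, 0], [0, -1.2, 0.3, 0, 0, 0, 0]],
])

```text
clock: 40.97
tcp_pos: [0.5793, -0.1492, 0.2283]
orientation: [0.708, 0.0, 0.707, -0.002]
wrist_force: [1.0, 0.5, -4.7]
finger_gap: 0.0403
```

Request:
drive_tool([
  [[1, 0, 0, 0, 0, 0, 0], [2, 0, 0, 0, 0, 0, 0], [2, 0, 0, 0, 0, 0, 0], [1, 0, 0, 0, 0, 0, 0], [0, 0, 0, 0, 0, 0, 0]],
])

```text
clock: 41.38
tcp_pos: [0.5762, -0.1444, 0.1651]
orientation: [0.705, 0.001, 0.709, 0.001]
wrist_force: [-0.7, 0.1, -5.0]
finger_gap: 0.0406
```

Request:
drive_tool([
  [[0, 0, 0, 0, 0, 0, 0], [0, 0, 0, 0, 0, 0, 0], [0, 0, 0, 0, 0, 0, 0], [0, 0, 0, 0, 0, 0, 0], [0, 0, 0, 0, 0, 0, 0]],
])

```text
clock: 41.8
tcp_pos: [0.5791, -0.146, 0.1693]
orientation: [0.708, -0.0, 0.707, -0.0]
wrist_force: [-0.6, -1.1, -5.2]
finger_gap: 0.0405
```

```bash
python3 - <<'E'
from h import *
say()
t,_,_=shot('wrist','ee_wrist')
cv2.imwrite("pics/ee_z.png",cv2.resize(t[120:300,220:420],None,fx=3,fy=3,interpolation=2))
E
```

```text
t 41.8 tcp [ 0.5791 -0.146   0.1693] gap 0.04045116533485364 F [-0.614  -1.1019 -5.1941] axes
 [[ 0.0017  0.0001  1.    ]
 [-0.0008  1.     -0.0001]
 [-1.     -0.0008  0.0017]]
```

View pics/ee_z.png

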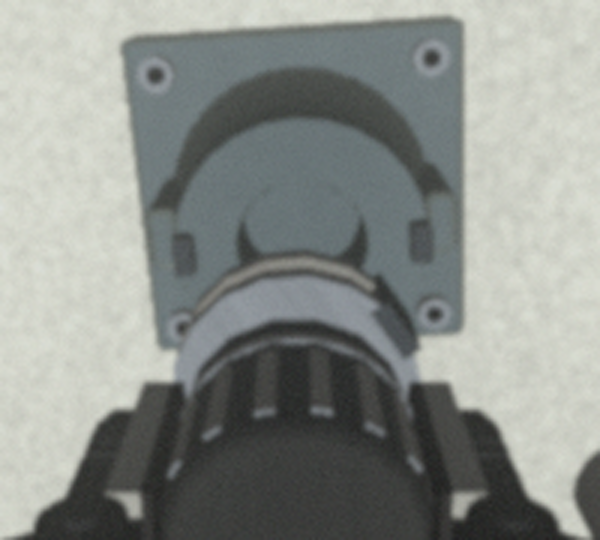

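Request:
drive_tool([
  [[1, 0.15, -0.12, 0, 0, 0, 0], [1.3, 0, 0, 0, 0, 0, 0], [1.5, 0, 0, 0, 0, 0, 0], [1.2, 0, 0, 0, 0, 0, 0], [0.6, 0, 0, 0, 0, 0, 0]],
])

```text
clock: 42.27
tcp_pos: [0.576, -0.1438, 0.1098]
orientation: [0.706, 0.001, 0.708, 0.0]
wrist_force: [-0.3, 0.4, -6.0]
finger_gap: 0.0403
```

Request:
drive_tool([
  [[0.3, 0, 0, 0, 0, 0, 0], [0.2, 0, 0, 0, 0, 0, 0], [0, 0, 0, 0, 0, 0, 0], [0, 0, 0, 0, 0, 0, 0], [0, 0, 0, 0, 0, 0, 0]],
])

```text
clock: 42.68
tcp_pos: [0.5779, -0.1446, 0.1081]
orientation: [0.708, -0.0, 0.707, -0.0]
wrist_force: [0.2, 0.0, -6.2]
finger_gap: 0.0404
```

Request:
drive_tool([
  [[0.2, 0, 0, 0, 0, 0, 0], [0.2, 0, 0, 0, 0, 0, 0], [0.2, 0, 0, 0, 0, 0, 0], [0.1, 0, 0, 0, 0, 0, 0], [0, 0, 0, 0, 0, 0, 0]],
])

```text
clock: 43.1
tcp_pos: [0.577, -0.1443, 0.0998]
orientation: [0.707, 0.0, 0.707, -0.0]
wrist_force: [-0.5, -0.3, -5.3]
finger_gap: 0.0403
```

Request:
drive_tool([
  [[0.1, 0, 0, 0, 0, 0, 0], [0.1, 0, 0, 0, 0, 0, 0], [0.1, 0, 0, 0, 0, 0, 0], [0, 0, 0, 0, 0, 0, 0], [0, 0, 0, 0, 0, 0, 0]],
])

```text
clock: 43.52
tcp_pos: [0.5775, -0.1445, 0.0986]
orientation: [0.707, -0.0, 0.707, -0.0]
wrist_force: [-3.3, 1.7, 6.4]
finger_gap: 0.0404
```

Contact at the predicted 0.0986. Release, rise, back off.

Request:
drive_tool([
  [[0, 0, 0, 0, 0, 0, 0.6], [0, 0, 0, 0, 0, 0, 0.8], [0, 0, 0, 0, 0, 0, 1], [0, 0, 0, 0, 0, 0, 1], [0, 0, 0, 0, 0, 0, 1]],
])

```text
clock: 43.93
tcp_pos: [0.5775, -0.1445, 0.0972]
orientation: [0.707, 0.0, 0.707, -0.0]
wrist_force: [0.7, 0.6, 0.1]
finger_gap: 0.0858
```

Request:
drive_tool([
  [[0, 0, 0, 0, 0, 0, 1], [-1, 0, 0, 0, 0, 0, 1], [-2, 0, 0, 0, 0, 0, 1], [-3, 0, 0, 0, 0, 0, 1], [-3, 0, 0, 0, 0, 0, 1]],
])

```text
clock: 44.35
tcp_pos: [0.5766, -0.1441, 0.1881]
orientation: [0.706, 0.0, 0.708, 0.0]
wrist_force: [1.2, -0.4, 0.1]
finger_gap: 0.0853
```

Request:
drive_tool([
  [[-3, 0, 0, 0, 0, 0, 1], [-3, 0, -1, 0, 0, 0, 1], [-2, 0, -2, 0, 0, 0, 1], [0, 0, -3, 0, 0, 0, 1], [0, 0, -3, 0, 0, 0, 1]],
])

```text
clock: 44.77
tcp_pos: [0.4877, -0.1448, 0.2697]
orientation: [0.709, -0.001, 0.706, -0.001]
wrist_force: [-0.1, -0.5, 0.9]
finger_gap: 0.0853
```

Request:
drive_tool([
  [[0, 0, -3, 0, 0, 0, 1], [0, 0, -2, 0, 0, 0, 1], [0, 0, -1, 0, 0, 0, 1], [0, 0, 0, 0, 0, 0, 1], [0, 0, 0, 0, 0, 0, 1]],
])

```text
clock: 45.18
tcp_pos: [0.428, -0.1447, 0.2681]
orientation: [0.708, -0.0, 0.706, -0.001]
wrist_force: [0.7, -0.8, -0.1]
finger_gap: 0.0855
```

Request:
drive_tool([
  [[0, 0, 0, 0, 0, 0, 1], [0, 0, 0, 0, 0, 0, 1], [0, 0, 0, 0, 0, 0, 1], [0, 0, 0, 0, 0, 0, 1], [0, 0, 0, 0, 0, 0, 1]],
])

```text
clock: 45.6
tcp_pos: [0.4277, -0.1443, 0.2669]
orientation: [0.707, 0.0, 0.707, 0.0]
wrist_force: [0.4, 0.5, -0.1]
finger_gap: 0.0851
```

```bash
python3 - <<'E'
from h import *
say()
for n in('wrist','top','scene'):shot(n,'ff_'+n)
s=cv2.imread('pics/ff_scene.png')
cv2.imwrite("pics/ff_z.png",cv2.resize(s[90:300,120:440],None,fx=2.5,fy=2.5,interpolation=2))
E
```

```text
t 45.6 tcp [ 0.4277 -0.1443  0.2669] gap 0.08511980812547221 F [ 0.3526  0.4845 -0.1485] axes
 [[-0.0006 -0.0001  1.    ]
 [ 0.0003  1.      0.0001]
 [-1.      0.0003 -0.0006]]
```

View pics/ff_wrist.png

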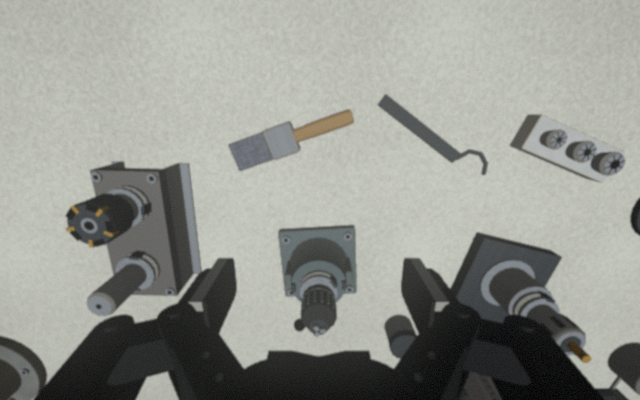

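View pics/ff_z.png

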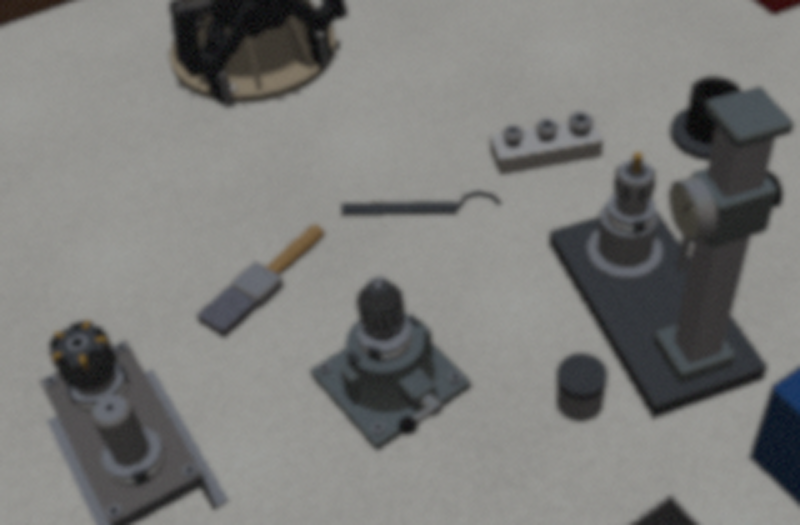

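View pics/ff_top.png

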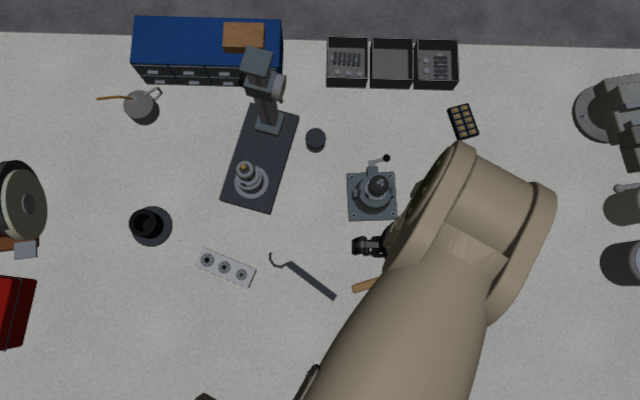

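```bash
python3 - <<'E'
from h import *
C={}
for n in('wrist','top','scene'):C[n]=(env.camera_model(n)['camera_matrix'],np.load(f'pics/ff_{n}.npy'))
for k,n,a,b,z in[('collet','top',(243.5,167.5),(374.8,152.8),.170),('drill','top',(380,184.5),(271.2,203.2),.155),('face','wrist',(89.5,226),(152,226.8),.130)]:
    print(k,tri(ray(*C[n],a),ray(*C['scene'],b)),'expected z',z, plane(*C[n],a,z))
env.hand_in()
E
```

```text
collet (array([0.6008, 0.1402, 0.1642]), np.float64(0.0010186566637100227)) expected z 0.17 [0.5988 0.1385 0.17  ]
drill (array([ 0.5759, -0.1443,  0.1469]), np.float64(0.0016375710323350832)) expected z 0.155 [ 0.5734 -0.1445  0.155 ]
face (array([ 0.466 , -0.3834,  0.1301]), np.float64(0.001704174837626671)) expected z 0.13 [ 0.4655 -0.3853  0.13  ]
the job is handed in; nothing more can be done
```

The three holders are in their new stations and the job is handed in, at about 45.8 s of the 128 s allowed. I parked the drill chuck first, then moved the face mill into the rack, the collet chuck onto the height stand, and the drill chuck from parking into the fixture.

- **Seating:** each holder met the rim within about 0.5 mm of the predicted height. The wrist reading went from about -6 N to about +6 N at the three final stations. Resting force never went above about 7 N.
- **Final pictures:** all three holders are upright and centred, with flanges on the rims. The parking stand is empty and the test bar is at the same pixel as before. The gripper is open and clear of everything.
- **Heights that disagreed:** the last two-view check put the face mill top at 0.130 m, as expected. The collet tip came out at 0.164 m (expected 0.170) and the drill tips at 0.147 m (expected 0.155). The scene-camera tip heights had also read about 4 mm low at the start. I put the rest down to my rough hand-picked tip pixels in these two far views, because the contact heights matched.

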